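# Seasonings and timer back to their own dishes

### The arm

A 6-joint arm with a two-finger parallel gripper is mounted at the origin on a cart in front of the work surface, level with it; the furniture and walls round the work are solid. World frame = base frame: x ahead of the robot, y to its left, z up, the work surface at z = 0. Lengths are in mm, angles in rad, forces in N, time in s.
With the tool pointing down it reaches from about 275 to 1000 mm from the base axis. Payload 8.4 kg.
Tool frame: the origin (TCP) lies at the very end of the fingers, on their centre line; the grasp point (between the pads) lies 19 mm behind it; z points along the fingers, x is the direction in which the jaws open and shut, and the axes are right-handed (so a half turn about z gives the same grasp; the last joint's range is limited). The gripper opens to 85 mm and grips with 20 to 120 N. Pads are 22 mm wide; open, the fingers measure 114 mm over their backs; the gripper's body (76 mm by 85 mm) begins 54 mm behind the grasp point. The pads swing forward as they close: fully open they stand 13 mm farther back than shut.
Start: joints at [1.288, 0.353, 1.633, -0, 1.155, -0.002], TCP at [173.201, 600.524, 231.281] pointing down, gripper open.
Joint ranges: [-2.63, 2.63], [-0.92, 2.1], [0.06, 2.66], [-1.3, 4.44], [0, 2.69], [-3.02, 3.02]. Speed limits (rad/s): [2.22, 2.22, 2.79, 3.14, 3.14, 3.14].

### API

Orientations are given as [roll, pitch, yaw] about the fixed x, y, z axes, in that order (R = Rz(yaw) Ry(pitch) Rx(roll)).
In Python, from rig import r gives the robot as it stands.
- The arm moves only by the tool arm_command, never from a script. Its argument "targets" is a list of rows, each a list of 6 numbers: the shift along the tool's x, y, z in m, then the turn, a rotation vector about the tool's x, y, z in rad. A call has 1 to 20 rows; each row shifts and turns the commanded pose from where the row before left it, along the tool's axes as they then stand; what a row does not reach is not made up. A row lasts 1/12 s, in which the tool goes at most 41.7 mm and 7.16 degrees, less where a joint would pass 70% of its speed; a pose out of reach is approached as far as the arm can. A call is refused whole if a number of a shift passes 0.0417 or a number of a turn 0.125, either way. A call with a gripper value outside its range is refused whole. "fingers" is the finger opening in m, from 0 to 0.0854, set as the call begins (left out, the last holds). The fingers move at their own pace and stop on an object; "squeeze" is the grip in N (left out, the last holds). Time passes only in rows, so rows that do not move let the fingers close. It gives the time, the measured TCP pose, the force and the opening at its end, in the units of the state.
- r.sense(): the state, without advancing time (a new reading comes with each control period).
- r.grab_frame(name): name is "scene" or "top" or "wrist"; returns a dict with "image" (480x640x3 uint8, blue, green, red), "fx", "fy", "cx", "cy" (pixels), "k1" (the pictures are not rectified: a ray, as slopes to the right and down, at radius r is drawn at 1 + k1 r^2 times it, then the intrinsics apply), "xyz" and "orientation" of the camera in the world. Camera axes: x right, y down, z forward; pixel columns grow to the right and rows downward; lengths in mm; the calibration is good to about 2 mm. A picture is of the moment at which its call begins. There is no depth.
- r.sign_off(): hands the job in, once; it reports no verdict.
The state is a dict: "clock": time; "qpos": joint angles; "qvel": joint speeds; "joint_efforts": joint torques, N m; "eef_pos": TCP position; "tcp_rot": TCP orientation; "contact_force": force on the tool from outside, world axes, zero at the start; "wrist_torque": the same for the moment, N m; "opening": opening from 0.0 (shut) to 1.0 (fully open).
Only numpy, scipy, OpenCV 4.12 (cv2) and the standard library are available. Lean on these libraries where they do the work, as an engineer would, in place of code of your own. Each camera call takes 0.05 s, during which the arm holds its last target.

### The job

Put the kitchen things back in their own places: stand each of the two spice jars in the round dish that has the colour of its lid (red, mustard yellow), set the garlic, stem up, in the brown clay dish, and stand the white timer in the oblong grey tray, lengthways in it. Each must end on the floor of its dish or tray, near its middle and let go of, and upright; tip neither jar nor the timer over on the way, and leave the mug and the lemon where they are.

Things in the scene. Friction and masses are not known exactly. Their poses are not given: they have to be found in the camera images.
- red_jar_center (a point): Loose glass spice jar with a bright red lid and a dark blue label, 45 mm diameter, 108 mm tall, standing upright. The point is on its axis half-way up, 54 mm above its underside; z up. The red lid is a cylinder 45 mm across from 87 to 108 mm above the underside and the body below is nearly the same width (44 mm): grip either. About 0.11 kg.
- pepper_jar_center (a point): Loose spice jar with a mustard-yellow lid and a reddish-brown label, 44 mm diameter, 100 mm tall, standing upright. The point is on its axis half-way up, 50 mm above its underside; z up. The yellow lid is a cylinder 44 mm across from 80 to 100 mm above the underside and the body below is as wide: grip either. About 0.11 kg.
- garlic_center (a point): Loose bulb of garlic, whitish pink, 60 x 57 mm across, 58 mm tall, standing with its stem up. The point is half-way up, 29 mm above its underside; z up. It is widest (57 to 60 mm) from 16 to 26 mm above the underside, narrows above that, and has a flat base 40 mm across: grip it at its widest. About 0.04 kg.
- timer_center (a point): Loose white kitchen timer standing on its long narrow edge: 24 mm thick (its own x), 72 mm wide (its own y), 75 mm tall (z). The face with a display and three round buttons looks along its -x. The point is at its centre, 37.5 mm above its underside. Grip it across its 24 mm thickness. About 0.11 kg.
- red_dish: Low round glazed dish, red, 78 mm across. Flat inner floor 4 mm above the worktop, 66 mm across; wall slopes slightly outwards to a rim 9 mm above the worktop. Fixed to the worktop; round, so its yaw means nothing. Origin at the centre of its underside, on the worktop; z up.
- yellow_dish: Low round glazed dish, mustard yellow, 78 mm across. Flat inner floor 4 mm above the worktop, 66 mm across; wall slopes slightly outwards to a rim 9 mm above the worktop. Fixed to the worktop; round, so its yaw means nothing. Origin at the centre of its underside, on the worktop; z up.
- clay_dish: Low round unglazed dish, dark clay brown, 92 mm across. Flat inner floor 4 mm above the worktop, 80 mm across; wall slopes slightly outwards to a rim 9 mm above the worktop. Fixed to the worktop; round, so its yaw means nothing. Origin at the centre of its underside, on the worktop; z up.
- timer_tray: Low oblong dark grey tray with cross ribs drawn on its floor, 52 mm (its own x) by 100 mm (its own y), 10 mm high, walls 4 mm thick: the recess is 44 by 92 mm, its floor 5 mm above the worktop. Fixed to the worktop, turned by its yaw. Origin at the centre of its underside; z up.
- mug: Bystander: loose white mug with dark stripes, 86 mm across, 90 mm tall, 120 mm long with its handle, standing behind the work. Origin at the centre of its underside. Leave it alone.
- lemon: Bystander: loose yellow lemon, 78 x 55 x 56 mm, lying behind the work. Origin at the centre of its underside as it lay at the start. Leave it alone. (Mind the wire basket that hangs fixed 0.66 m above the worktop over its back half, from 0.615 m ahead of the robot on: keep the arm below it.)
There are look-alikes about, which are no part of the job. What is shaped like the part that bears pepper_jar_center but pink is not meant.

How it is judged:
By the outcome, as a careful person would: the job done as asked, in the order asked, and still so for the second after the job is handed in, with the robot touching nothing.
It also fails if it takes over 90 s, if anything falls off the work surface, if the arm or the gripper's body presses on something with over 40 N, if the wrist force passes 120 N, or if a joint passes its speed limit or range.

## Working session

There is one attempt and no reset: what is moved stays moved. The work goes in short steps, Python scripts to look and compute and a tool call to move; the robot and the scene stay as the last step left them, time stands still between calls to the robot, and variables do not carry over. Pictures are saved under pics/ and viewed, and the job is handed in when it is done.

Besides the shell and the picture viewer there is one more tool, called as name(argument=value, ...), one argument or row to a line, values as JSON. arm_command: Moves the arm, as the interface text tells. Its arguments: {"type":"object","properties":{"targets":{"type":"array"},"fingers":{"type":"number"},"squeeze":{"type":"number"}},"required":["targets"]}

```bash
mkdir -p pics; ls; python3 - <<'E'
from rig import r
import cv2
s=r.sense(); print({k:s[k] for k in ['clock','eef_pos','tcp_rot','opening','contact_force']})
for n in ['scene','top','wrist']:
    f=r.grab_frame(n); cv2.imwrite(f'pics/{n}0.png',f['image'])
    print(n,[f[k] for k in ['fx','fy','cx','cy','k1','xyz','orientation']])
E
```

```text
pics
{'clock': 0.0, 'eef_pos': array([173.07388634, 600.06387913, 230.57684196]), 'tcp_rot': array([-3.14157889e+00,  1.38322394e-03,  1.29000820e+00]), 'opening': 1.0013148904019442, 'contact_force': array([-0.1194112 ,  0.54501305, -0.92233179])}
scene [615.8822058557571, 615.8822058557571, 318.95697129289977, 239.22922931669885, -0.11421329420545256, array([ -12.22189037, -875.01507086,  800.32120277]), array([-2.20022585e+00, -1.77200229e-03, -6.29134250e-01])]
top [501.71176329988737, 501.71176329988737, 315.23467923979325, 237.43291356470814, -0.031092508236479337, array([ 442.5530126 ,   -8.97426197, 1191.54275022]), array([-3.01519179e+00,  1.66378912e-03, -1.59171899e+00])]
wrist [336.7985123848605, 336.7985123848605, 321.0408505307481, 245.40638498822045, -0.017593596562237072, array([102.8034089 , 619.92841135, 374.46630092]), array([2.84896216e+00, 7.64008232e-04, 1.28980517e+00])]
```

View pics/scene0.png

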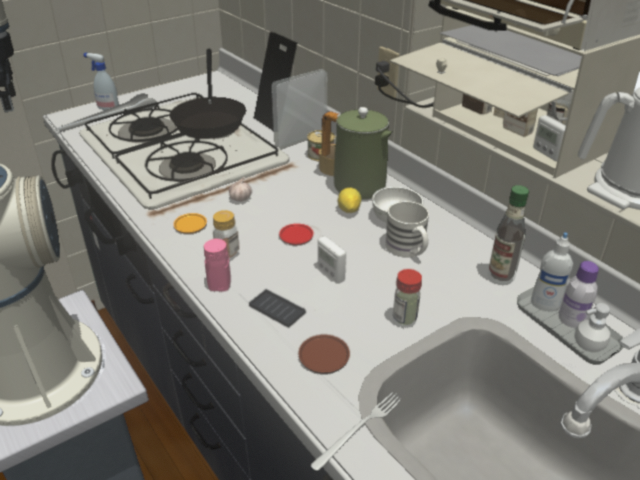

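View pics/top0.png

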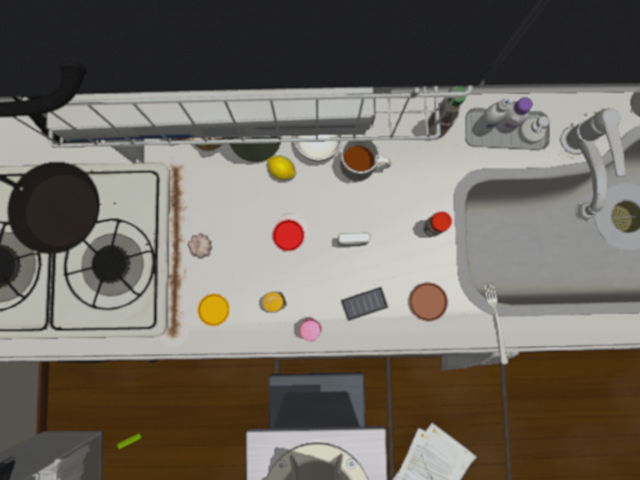

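View pics/wrist0.png

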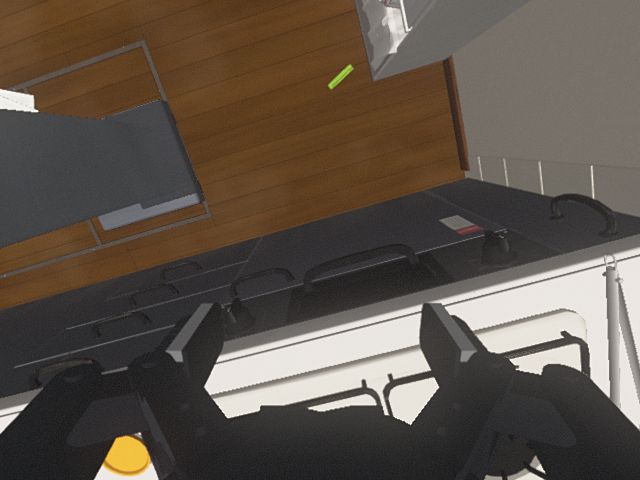

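The scene view shows the red-lid jar (407,297), yellow-lid jar (224,232), a pink jar (217,265), the timer (331,258), garlic (240,191), and the dishes: red (296,234), yellow (190,223), clay (324,353), tray (277,308). In the top view these are red lid (441,222), yellow lid (273,301), pink (310,330), timer (354,239), garlic (200,245). The dishes there are at (288,235), (213,310), (428,301) and the tray at (364,304).

The pepper jar candidates are the yellow lid at top (273,301) and the pink jar at (310,330). The first fits because it has a mustard lid. I'll measure next and confirm with a crop.

```bash
cat > h.py <<'E'
import cv2,numpy as np
from scipy.spatial.transform import Rotation as Ro
def cam(f):
    K=np.array([[f['fx'],0,f['cx']],[0,f['fy'],f['cy']],[0,0,1]]);D=np.array([f['k1'],0,0,0,0.])
    return K,D,Ro.from_euler('xyz',f['orientation']).as_matrix(),np.array(f['xyz'])
def ray(f,p):
    K,D,R,c=cam(f); u=cv2.undistortPoints(np.array(p,float).reshape(-1,1,2),K,D).reshape(-1,2)
    d=(R@np.c_[u,np.ones(len(u))].T).T; return c,d
def plane(f,p,z):
    c,d=ray(f,p); return c+d*((z-c[2])/d[:,2])[:,None]
def tri(f1,p1,f2,p2):
    c1,d1=ray(f1,p1);c2,d2=ray(f2,p2);d1=d1[0]/np.linalg.norm(d1[0]);d2=d2[0]/np.linalg.norm(d2[0])
    t=np.linalg.lstsq(np.c_[d1,-d2],c2-c1,rcond=None)[0];a=c1+t[0]*d1;b=c2+t[1]*d2
    return (a+b)/2,np.linalg.norm(a-b)
def proj(f,P):
    K,D,R,c=cam(f);Q=(R.T@(np.atleast_2d(P)-c).T).T
    return cv2.projectPoints(Q.reshape(-1,1,3),np.zeros(3),np.zeros(3),K,D)[0].reshape(-1,2)
def blob(f,lo,hi,win,wrap=False):
    """largest HSV blob in window (x0,y0,x1,y1) -> contour in full pixels"""
    x0,y0,x1,y1=win; h=cv2.cvtColor(f['image'],cv2.COLOR_BGR2HSV)
    m=np.zeros(h.shape[:2],np.uint8); m[y0:y1,x0:x1]=cv2.inRange(h,lo,hi)[y0:y1,x0:x1]
    if wrap: m[y0:y1,x0:x1]|=cv2.inRange(h,(170,lo[1],lo[2]),(180,255,255))[y0:y1,x0:x1]
    cs,_=cv2.findContours(m,cv2.RETR_EXTERNAL,cv2.CHAIN_APPROX_NONE)
    return max(cs,key=cv2.contourArea) if cs else None
def circ(f,c,z):
    P=plane(f,c.reshape(-1,2),z)[:,:2].astype(np.float32)
    (x,y),(a,b),_=cv2.fitEllipse(P.reshape(-1,1,2)); return round(x,1),round(y,1),round(a,1),round(b,1)
E
python3 - <<'E'
from rig import r
from h import *
t=r.grab_frame('top');s=r.grab_frame('scene')
import pickle;pickle.dump((t,s),open('f0.pkl','wb'))
R=((0,120,60),(8,255,255));Y=((12,120,80),(32,255,255));C=((0,50,40),(18,200,190));G=((0,0,0),(180,90,110))
for n,f,w,k,wr,z in [
 ('reddish','top',(260,205,320,265),R,1,9),('reddish','scene',(275,218,320,250),R,1,9),
 ('ydish','top',(190,285,240,335),Y,0,9),('ydish','scene',(170,208,211,240),Y,0,9),
 ('clay','top',(400,275,455,330),C,1,9),('clay','scene',(290,328,360,380),C,1,9),
 ('redlid','top',(425,205,460,240),R,1,108),('redlid','scene',(390,265,425,290),R,1,108),
 ('ylid','top',(255,285,292,320),Y,0,100),('ylid','scene',(208,208,240,230),Y,0,100),
 ('tray','top',(335,280,395,325),G,0,10),('tray','scene',(243,285,310,330),G,0,10)]:
    F=t if f=='top' else s; c=blob(F,*k,w,wr); print(n,f,'px',c.reshape(-1,2).mean(0).round(1),cv2.contourArea(c),circ(F,c,z))
    if n=='tray':
        q=plane(F,c.reshape(-1,2),10)[:,:2].astype(np.float32);print(cv2.minAreaRect(q))
im=cv2.hconcat([cv2.resize(t['image'][200:345,185:385],(800,580))]);cv2.imwrite('pics/c1.png',im)
cv2.imwrite('pics/c2.png',cv2.resize(s['image'][170:380,170:430],(743,600)))
E
```

```text
reddish top px [287.9 234.9] 706.5 (600.2, 54.6, 71.6, 71.9)
reddish scene px [296.  233.6] 481.0 (600.0, 50.3, 71.3, 72.6)
ydish top px [213.  309.5] 751.0 (428.3, 232.3, 71.9, 72.4)
ydish scene px [189.7 222.8] 455.5 (427.7, 227.4, 72.1, 74.6)
clay top px [427.9 301.3] 1099.5 (436.4, -271.0, 86.8, 88.3)
clay scene px [323.5 353.2] 1479.0 (436.7, -274.6, 87.8, 89.4)
redlid top px [440.5 221.5] 289.0 (609.8, -285.0, 39.9, 45.1)
redlid scene px [410.2 279.5] 278.5 (609.4, -294.4, 38.6, 49.5)
ylid top px [272.8 301.7] 298.5 (443.4, 84.3, 40.1, 44.2)
ylid scene px [223.2 216.6] 165.5 (442.6, 80.0, 38.2, 41.7)
tray top px [364.  303.4] 833.0 (435.0, -120.7, 53.6, 118.3)
((435.2944030761719, -121.14546966552734), (49.71992492675781, 97.87904357910156), 17.048526763916016)
tray scene px [276.7 307.7] 1009.5 (433.3, -128.8, 60.5, 124.4)
((433.5025939941406, -128.64901733398438), (55.74063491821289, 102.49363708496094), 17.1249942779541)
```

View crops.

View pics/c1.png

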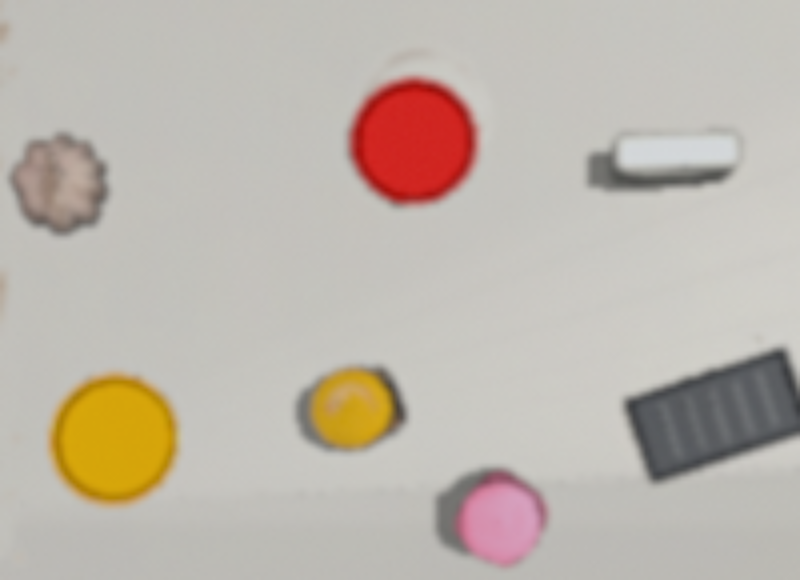

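View pics/c2.png

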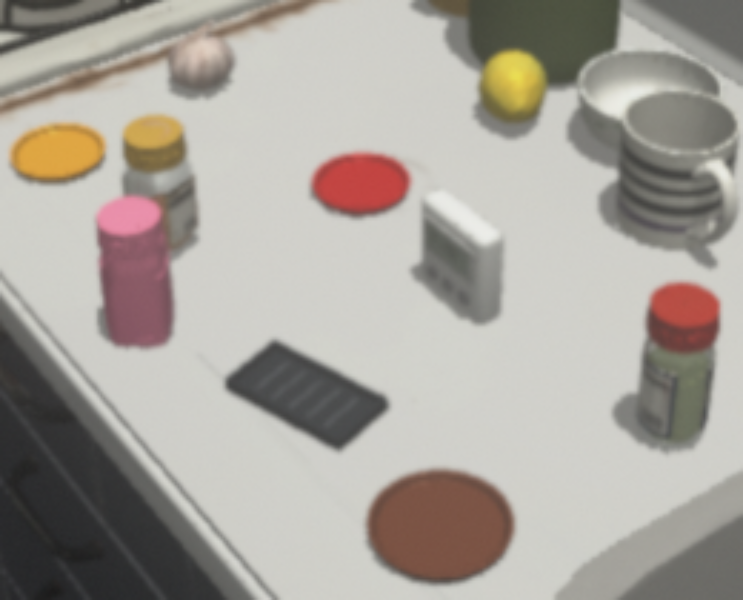

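The crops show the glass jar with the mustard lid at top (273,301), which is the pepper jar. The all-pink one at (310,330) is the look-alike. The timer's display faces the robot, so its yaw is about 0. Next I'll refine the lids, timer and garlic.

```bash
python3 - <<'E'
from h import *
import pickle
t,s=pickle.load(open('f0.pkl','rb'))
def show(n,F,c,z):
    q=plane(F,c.reshape(-1,2),z)[:,:2].astype(np.float32); print(n,'px',c.reshape(-1,2).mean(0).round(1),'A',cv2.contourArea(c),circ(F,c,z),'rect',[np.round(v,1) for v in cv2.minAreaRect(q)], 'mid',((q.max(0)+q.min(0))/2).round(1))
hs=cv2.cvtColor(s['image'],cv2.COLOR_BGR2HSV);ht=cv2.cvtColor(t['image'],cv2.COLOR_BGR2HSV)
print('Vscene redlid col',hs[265:295,410,2],'ylid',hs[208:232,223,2]); print('top red row',ht[222,425:458,2],ht[222,425:458,0])
print('top timer col',ht[228:250,354,2],'row',ht[238,332:376,2]); print('scene timer col',hs[230:275,335,2])
print('garlic top row',ht[245,184:216].tolist())
E
```

```text
Vscene redlid col [208 208 208 199 188 184 182 182 182 181 180 181 183 184 185 185 183 181
 172 145 117 109 114 119 115 108 106 107 112 118] ylid [208 207 205 202 199 199 204 205 207 206 207 208 205 183 138 120 125 133
 128 124 121 123 137 155]
top red row [ 86  73  71  76  75  73  95 140 174 187 192 194 194 194 195 195 194 193
 191 192 192 192 192 191 189 186 192 201 199 174 149 142 145] [30 40 39 35 27 11  3  3  4  5  4  4  5  5  5  5  5  5  5  5  4  5  5  4
  4  3  3  4 14 36 30  0 45]
top timer col [198 198 199 197 192 188 203 215 217 216 216 217 208 179 146 126  93  89
 141 190 205 204] row [171 151 141 141 136 125 137 176 205 217 217 216 216 217 216 216 217 217
 217 217 217 217 216 217 217 217 217 217 217 217 217 217 217 217 217 217
 209 193 188 197 204 203 203 203]
scene timer col [208 208 208 208 208 208 209 207 208 209 208 209 209 214 222 231 234 235
 235 235 232 225 208 193 169 145 132 133 135 124 117 114 117 117 115 116
 115 114 114 117 120 122 121 120 119]
garlic top row [[26, 9, 191], [21, 9, 193], [26, 10, 185], [17, 15, 157], [11, 32, 134], [8, 46, 144], [8, 44, 162], [10, 46, 172], [8, 44, 174], [9, 44, 173], [9, 45, 166], [10, 51, 154], [11, 56, 149], [12, 62, 148], [12, 57, 147], [12, 49, 155], [12, 43, 171], [12, 39, 181], [12, 41, 185], [12, 42, 187], [13, 42, 189], [12, 40, 189], [12, 40, 183], [12, 40, 172], [11, 39, 158], [10, 39, 138], [12, 26, 129], [21, 12, 155], [25, 8, 184], [25, 8, 194], [21, 9, 194], [26, 9, 193]]
```

```bash
python3 - <<'E'
from h import *
import pickle
t,s=pickle.load(open('f0.pkl','rb'))
def show(n,F,c,z):
    q=plane(F,c.reshape(-1,2),z)[:,:2].astype(np.float32); print(n,'px',c.reshape(-1,2).mean(0).round(1),'A',cv2.contourArea(c),circ(F,c,z),'rect',[np.round(v,1) for v in cv2.minAreaRect(q)])
show('rlid top',t,blob(t,(0,120,165),(8,255,255),(425,205,460,240),1),108)
show('rlid sc',s,blob(s,(0,110,150),(10,255,255),(390,262,425,292),1),108)
show('ylid top',t,blob(t,(12,120,150),(32,255,255),(255,285,292,320)),100)
show('ylid sc',s,blob(s,(12,90,165),(32,255,255),(208,206,240,232)),100)
show('timer top',t,blob(t,(0,0,207),(180,255,255),(330,225,378,248)),75)
show('timer sc',s,blob(s,(0,0,218),(180,255,255),(312,230,350,265)),75)
for z in (21,29):
  show('garlic top',t,blob(t,(0,22,90),(16,120,255),(180,225,220,265)),z)
  show('garlic sc',s,blob(s,(0,22,60),(180,120,255),(225,178,255,203)),z)
for g in [((441,222),(407,280)),]: pass
P,e=tri(t,(200,245),s,(240,191));print('garlic tri',P,e)
E
```

```text
rlid top px [441.7 220.7] A 235.5 (611.5, -287.8, 37.9, 38.8) rect [array([ 611.8, -287.3]), array([37.4, 38. ]), np.float64(87.1)]
rlid sc px [409.  276.5] A 242.0 (611.7, -290.8, 38.1, 40.3) rect [array([ 612.2, -290.1]), array([39.6, 39. ]), np.float64(48.1)]
ylid top px [272.5 301.9] A 283.0 (443.2, 85.3, 40.2, 41.8) rect [array([443.8,  85.2]), array([41.1, 40.8]), np.float64(89.2)]
ylid sc px [223.  215.8] A 157.0 (443.7, 82.6, 37.7, 40.5) rect [array([443.5,  82.1]), array([36.6, 41.1]), np.float64(53.9)]
timer top px [353.8 237.2] A 125.5 (583.1, -95.0, 12.3, 80.8) rect [array([583. , -98.1]), array([13.1, 61. ]), np.float64(1.5)]
timer sc px [331.7 245. ] A 142.5 (583.8, -101.3, 16.8, 80.3) rect [array([ 584. , -100.7]), array([17.3, 68. ]), np.float64(1.4)]
garlic top px [199.4 245.4] A 388.0 (578.3, 262.8, 50.4, 55.3) rect [array([578. , 263.6]), array([54.7, 52. ]), np.float64(0.3)]
garlic sc px [240.4 187.8] A 418.0 (586.7, 271.8, 64.5, 106.1) rect [array([583.1, 274.9]), array([104.9,  66.3]), np.float64(48.2)]
garlic top px [199.4 245.4] A 388.0 (577.4, 260.9, 50.1, 55.0) rect [array([577.1, 261.7]), array([54.3, 51.6]), np.float64(0.3)]
garlic sc px [240.4 187.8] A 418.0 (580.6, 260.0, 63.8, 105.0) rect [array([577. , 263.1]), array([103.8,  65.6]), np.float64(48.2)]
garlic tri [579.64821696 260.80087737  21.46857226] 1.3581935176788713
```

Averages of both views: 

| Item | x, y (mm) | Item | x, y (mm) |
|---|---|---|---|
| Red jar | 611.6, −289.3 | Red dish | 600, 52.5 |
| Pepper jar | 443.4, 84 | Yellow dish | 428, 230 |
| Garlic | 578.5, 261 | Clay dish | 436.5, −272.8 |
| Timer (yaw ≈ 0.025) | 583.5, −99.5 | Tray (yaw ≈ 0.298) | 434.4, −125 |

All sizes and heights agree with the description. I'll turn the jaws to yaw 0 and go to the red jar.

arm_command(
  targets=[
    [0, 0, 0, 0, 0, 0.125],
    [0, 0, 0, 0, 0, 0.125],
    [0, 0, 0, 0, 0, 0.125],
    [0, 0, 0, 0, 0, 0.125],
    [0, 0, 0, 0, 0, 0.125],
    [0, 0, 0, 0, 0, 0.125],
    [0, 0, 0, 0, 0, 0.125],
    [0, 0, 0, 0, 0, 0.125],
    [0, 0, 0, 0, 0, 0.125],
    [0, 0, 0, 0, 0, 0.125],
    [0, 0, 0, 0, 0, 0.04],
    [0.018, 0.036, 0, 0, 0, 0],
    [0.018, 0.036, 0, 0, 0, 0],
    [0.018, 0.036, 0, 0, 0, 0],
    [0.018, 0.036, 0, 0, 0, 0],
    [0.018, 0.036, 0, 0, 0, 0],
    [0.018, 0.036, 0, 0, 0, 0],
    [0.018, 0.036, 0, 0, 0, 0],
    [0.018, 0.036, 0, 0, 0, 0],
    [0.018, 0.036, 0, 0, 0, 0],
  ],
  fingers=0.0854,
)

```text
clock: 1.92
eef_pos: [335.5, 274.8, 231.4]
tcp_rot: [-3.141, -0.0, 0.0]
contact_force: [1.0, 0.8, -0.2]
opening: 0.999
```

arm_command(
  targets=[
    [0.017, 0.035, 0, 0, 0, 0],
    [0.017, 0.035, 0, 0, 0, 0],
    [0.017, 0.035, 0, 0, 0, 0],
    [0.017, 0.035, 0, 0, 0, 0],
    [0.017, 0.035, 0, 0, 0, 0],
    [0.017, 0.035, 0, 0, 0, 0],
    [0.017, 0.035, 0, 0, 0, 0],
    [0.017, 0.035, 0, 0, 0, 0],
    [0.017, 0.035, 0, 0, 0, 0],
    [0.017, 0.035, 0, 0, 0, 0],
    [0.017, 0.035, 0, 0, 0, 0],
    [0.017, 0.035, 0, 0, 0, 0],
    [0.017, 0.035, 0, 0, 0, 0],
    [0.017, 0.035, 0, 0, 0, 0],
    [0.017, 0.035, 0, 0, 0, 0],
    [0.017, 0.035, 0, 0, 0, 0],
    [0.004, 0.005, 0, 0, 0, 0],
    [0, 0, 0, 0, 0, 0],
    [0, 0, 0, 0, 0, 0],
  ],
)

```text
clock: 3.5
eef_pos: [610.7, -288.1, 230.6]
tcp_rot: [-3.141, 0.001, -0.001]
contact_force: [-0.7, 0.3, 0.3]
opening: 0.999
```

```bash
python3 - <<'E'
from rig import r
from h import *
s=r.sense();print(s['eef_pos'],s['tcp_rot'],s['qpos'].round(2) if hasattr(s['qpos'],'round') else s['qpos'])
w=r.grab_frame('wrist');cv2.imwrite('pics/w1.png',w['image'])
c=blob(w,(0,120,100),(8,255,255),(100,50,540,480),1);print(w['xyz'],c.reshape(-1,2).mean(0),circ(w,c,108))
print(proj(w,[s['eef_pos'],[611.6,-289.3,108],[611.6,-289.3,56]]))
E
```

```text
[ 610.65800149 -288.0958457   230.62606299] [-3.14060476e+00  1.20921777e-03 -7.52637907e-04] [-0.44  0.43  1.52  0.    1.19 -0.44]
[ 610.96123828 -215.62853118  374.50190553] [324.2885906  235.29530201] (613.4, -287.6, 42.3, 42.8)
[[320.67316302 305.24890569]
 [322.0425646  238.35100845]
 [321.91244409 224.04651578]]
```

View pics/w1.png

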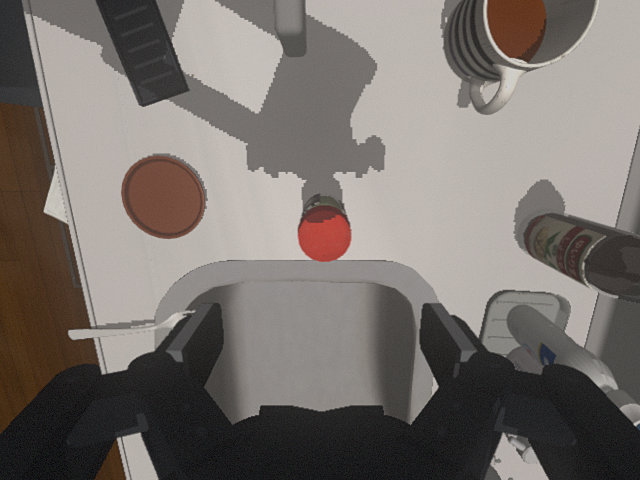

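The wrist view shows the red lid at (324,235), centred between the pads. It measures (613.4,−287.6), within 2 mm of the other views. I'll descend.

arm_command(
  targets=[
    [0.001, 0, 0.03, 0, 0, 0],
    [0, 0, 0.03, 0, 0, 0],
    [0, 0, 0.03, 0, 0, 0],
    [0, 0, 0.03, 0, 0, 0],
    [0, 0, 0.025, 0, 0, 0],
    [0, 0, 0.02, 0, 0, 0],
    [0, 0, 0.01, 0, 0, 0],
    [0, 0, 0, 0, 0, 0],
  ],
)

```text
clock: 4.22
eef_pos: [610.5, -286.4, 54.3]
tcp_rot: [-3.14, 0.004, 0.001]
contact_force: [0.3, 0.4, -0.2]
opening: 1.002
```

arm_command(
  targets=[
    [0, 0, 0, 0, 0, 0],
    [0, 0, 0, 0, 0, 0],
    [0, 0, 0, 0, 0, 0],
    [0, 0, 0, 0, 0, 0],
    [0, 0, 0, 0, 0, 0],
    [0, 0, 0, 0, 0, 0],
    [0, 0, 0, 0, 0, 0],
    [0, 0, 0, 0, 0, 0],
  ],
  fingers=0.03,
  squeeze=35,
)

```text
clock: 4.88
eef_pos: [613.1, -288.9, 58.2]
tcp_rot: [3.141, -0.002, -0.0]
contact_force: [-0.9, 0.8, 6.2]
opening: 0.514
```

The opening reads 0.514, about 44 mm, so it holds the jar. I'll lift 110 mm.

arm_command(
  targets=[
    [0, 0, -0.005, 0, 0, 0],
    [0, 0, -0.01, 0, 0, 0],
    [0, 0, -0.015, 0, 0, 0],
    [0, 0, -0.02, 0, 0, 0],
    [0, 0, -0.02, 0, 0, 0],
    [0, 0, -0.02, 0, 0, 0],
    [0, 0, -0.015, 0, 0, 0],
    [0, 0, -0.01, 0, 0, 0],
    [0, 0, 0, 0, 0, 0],
  ],
)

```text
clock: 5.63
eef_pos: [613.5, -289.2, 174.6]
tcp_rot: [3.14, -0.004, -0.0]
contact_force: [0.8, -0.4, -0.9]
opening: 0.515
```

```bash
python3 - <<'E'
from rig import r
from h import *
s=r.sense();print(s['eef_pos'],s['tcp_rot'],s['contact_force'])
w=r.grab_frame('wrist');cv2.imwrite('pics/w2.png',w['image'])
f=r.grab_frame('scene');cv2.imwrite('pics/s2.png',f['image'])
E
```

```text
[ 613.52610317 -289.15882087  174.64604789] [ 3.13959891e+00 -4.16301276e-03 -5.17370109e-05] [ 0.82158273 -0.35963811 -0.90573635]
```

View pics/s2.png

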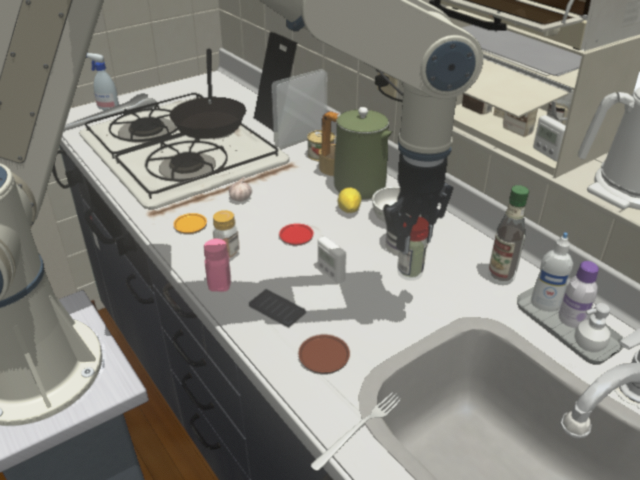

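View pics/w2.png

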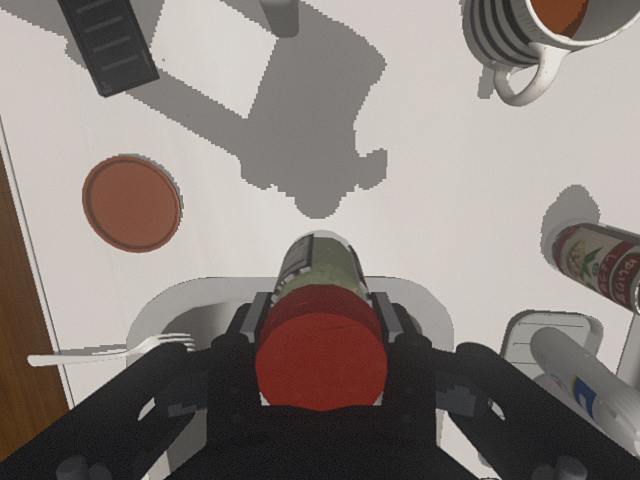

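The jar is lifted upright and clear. Relative to the dish, both views give a move of (−11.5, +341.7), so I'll carry it over.

arm_command(
  targets=[
    [0, -0.01, 0, 0, 0, 0],
    [0, -0.02, 0, 0, 0, 0],
    [-0.001, -0.028, 0, 0, 0, 0],
    [-0.001, -0.028, 0, 0, 0, 0],
    [-0.001, -0.028, 0, 0, 0, 0],
    [-0.001, -0.028, 0, 0, 0, 0],
    [-0.001, -0.028, 0, 0, 0, 0],
    [-0.001, -0.028, 0, 0, 0, 0],
    [-0.001, -0.028, 0, 0, 0, 0],
    [-0.001, -0.028, 0, 0, 0, 0],
    [-0.001, -0.028, 0, 0, 0, 0],
    [-0.001, -0.028, 0, 0, 0, 0],
    [-0.0015, -0.02, 0, 0, 0, 0],
    [0, -0.0117, 0, 0, 0, 0],
    [0, 0, 0, 0, 0, 0],
    [0, 0, 0.02, 0, 0, 0],
    [0, 0, 0.025, 0, 0, 0],
    [0, 0, 0.025, 0, 0, 0],
    [0, 0, 0.015, 0, 0, 0],
    [0, 0, 0, 0, 0, 0],
  ],
)

```text
clock: 7.4
eef_pos: [597.9, 52.1, 82.4]
tcp_rot: [3.141, 0.007, -0.001]
contact_force: [-0.1, 0.1, -1.2]
opening: 0.512
```

```bash
python3 - <<'E'
from rig import r
from h import *
s=r.sense();print(s['eef_pos'],s['tcp_rot'],s['contact_force'])
w=r.grab_frame('wrist');f=r.grab_frame('scene');t=r.grab_frame('top')
cv2.imwrite('pics/a3.png',cv2.hconcat([cv2.resize(w['image'],(400,300)),cv2.resize(f['image'][150:300,200:400],(400,300))]))
E
```

```text
[597.86323372  52.1004258   82.39276202] [ 3.14075534e+00  6.60247596e-03 -5.90433152e-04] [-0.09734532  0.13594922 -1.21754381]
```

View pics/a3.png

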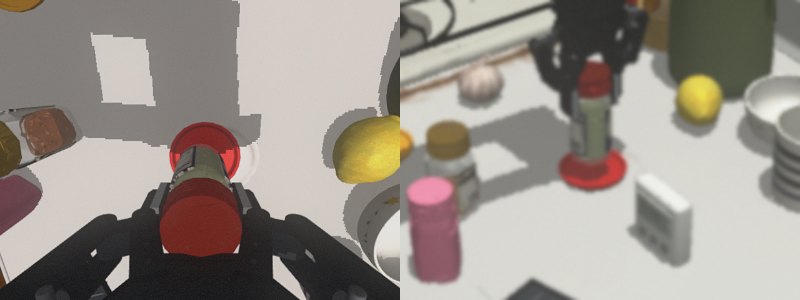

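arm_command(
  targets=[
    [0, 0, 0, 0, 0, 0],
    [0, 0, 0, 0, 0, 0],
    [0, 0, 0, 0, 0, 0],
  ],
)

```text
clock: 7.8
eef_pos: [601.4, 53.2, 87.4]
tcp_rot: [-3.141, -0.002, -0.0]
contact_force: [0.2, 0.8, -0.6]
opening: 0.51
```

The arm rings a little after fast moves, so I'll descend slowly and let it settle.

arm_command(
  targets=[
    [0, 0, 0.004, 0, 0, 0],
    [0, 0, 0.005, 0, 0, 0],
    [0, 0, 0.005, 0, 0, 0],
    [0, 0, 0.004, 0, 0, 0],
    [0, 0, 0.003, 0, 0, 0],
    [0, 0, 0.002, 0, 0, 0],
    [0, 0, 0.001, 0, 0, 0],
    [0, 0, 0.001, 0, 0, 0],
    [0, 0, 0, 0, 0, 0],
    [0, 0, 0, 0, 0, 0],
    [0, 0, 0, 0, 0, 0],
    [0, 0, 0, 0, 0, 0],
  ],
)

```text
clock: 8.8
eef_pos: [600.5, 53.3, 62.2]
tcp_rot: [-3.142, 0.0, -0.0]
contact_force: [-3.9, 0.1, 10.1]
opening: 0.512
```

arm_command(
  targets=[
    [0, 0, 0.0005, 0, 0, 0],
    [0, 0, 0.0005, 0, 0, 0],
    [0, 0, 0, 0, 0, 0],
    [0, 0, 0, 0, 0, 0],
  ],
)

```text
clock: 9.13
eef_pos: [600.5, 53.3, 62.1]
tcp_rot: [-3.142, 0.0, -0.0]
contact_force: [-7.7, -0.1, 21.0]
opening: 0.508
```

It is in contact with the floor. I'll ease up 1 mm, then release.

arm_command(
  targets=[
    [0, 0, -0.001, 0, 0, 0],
    [0, 0, -0.0005, 0, 0, 0],
    [0, 0, 0, 0, 0, 0],
  ],
)

```text
clock: 9.38
eef_pos: [600.9, 53.3, 62.2]
tcp_rot: [-3.141, -0.001, -0.0]
contact_force: [-2.9, 1.0, 6.6]
opening: 0.51
```

```bash
python3 - <<'E'
from rig import r
from h import *
s=r.sense();print(s['eef_pos'],s['contact_force'])
w=r.grab_frame('wrist');f=r.grab_frame('scene')
cv2.imwrite('pics/a4.png',cv2.hconcat([w['image'][100:400,120:520],cv2.resize(f['image'][170:270,230:363],(400,300))]))
E
```

```text
[600.9408427   53.2878027   62.22617662] [-2.85212851  0.9910291   6.61094425]
```

View pics/a4.png

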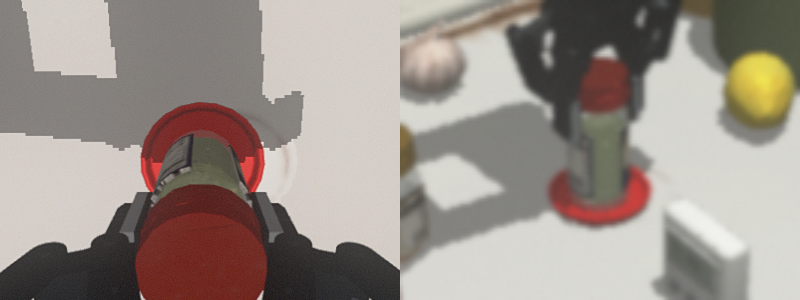

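The jar sits in the middle of the red dish. Releasing.

arm_command(
  targets=[
    [0, 0, 0, 0, 0, 0],
    [0, 0, 0, 0, 0, 0],
    [0, 0, 0, 0, 0, 0],
    [0, 0, 0, 0, 0, 0],
    [0, 0, 0, 0, 0, 0],
    [0, 0, 0, 0, 0, 0],
  ],
  fingers=0.07,
)

```text
clock: 9.98
eef_pos: [600.7, 53.2, 61.7]
tcp_rot: [3.142, 0.0, -0.0]
contact_force: [0.4, -0.4, -0.2]
opening: 0.82
```

arm_command(
  targets=[
    [0, 0, -0.01, 0, 0, 0],
    [0, 0, -0.02, 0, 0, 0],
    [0, 0, -0.03, 0, 0, 0],
    [0, 0, -0.03, 0, 0, 0],
    [0, 0, -0.02, 0, 0, 0],
    [0, 0, -0.01, 0, 0, 0],
    [0, 0, 0, 0, 0, 0],
  ],
  fingers=0.0854,
)

```text
clock: 10.57
eef_pos: [602.2, 53.4, 184.8]
tcp_rot: [-3.141, -0.005, -0.0]
contact_force: [0.3, -0.7, -0.1]
opening: 0.998
```

```bash
python3 - <<'E'
from rig import r
from h import *
s=r.sense();print(s['eef_pos'],s['contact_force'])
w=r.grab_frame('wrist');f=r.grab_frame('scene')
cv2.imwrite('pics/a5.png',cv2.hconcat([cv2.resize(w['image'],(400,300)),cv2.resize(f['image'][170:270,230:363],(400,300))]))
c=blob(f,(0,110,150),(10,255,255),(275,170,320,215),1);print(c.reshape(-1,2).mean(0),circ(f,c,112))
E
```

```text
[602.20355553  53.3601619  184.7648284 ] [ 0.28261864 -0.67250908 -0.12998597]
[295.69230769 195.25641026] (600.5, 44.4, 25.9, 43.1)
```

View pics/a5.png

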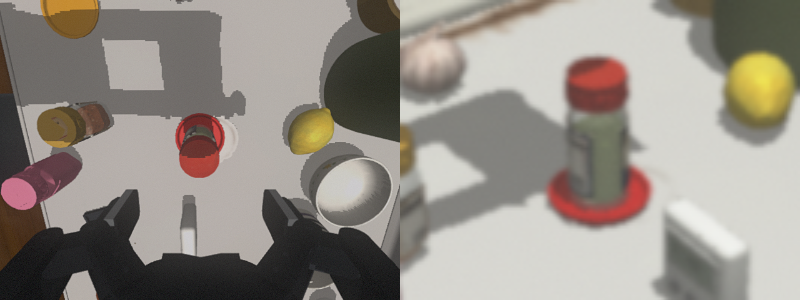

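The red jar stands upright in the red dish. Now the pepper jar.

arm_command(
  targets=[
    [-0.02, -0.006, 0, 0, 0, 0],
    [-0.035, -0.006, 0, 0, 0, 0],
    [-0.035, -0.006, 0, 0, 0, 0],
    [-0.035, -0.006, 0, 0, 0, 0],
    [-0.02, -0.006, 0, 0, 0, 0],
    [-0.012, -0.001, 0, 0, 0, 0],
    [0, 0, 0, 0, 0, 0],
    [0, 0, 0, 0, 0, 0],
    [0, 0, 0, 0, 0, 0],
  ],
)

```text
clock: 11.42
eef_pos: [445.1, 84.1, 181.6]
tcp_rot: [3.142, -0.001, -0.0]
contact_force: [-0.1, -0.1, 1.0]
opening: 1.002
```

```bash
python3 - <<'E'
from rig import r
from h import *
s=r.sense();print(s['eef_pos'],s['contact_force'])
w=r.grab_frame('wrist');f=r.grab_frame('scene')
c=blob(w,(12,120,100),(32,255,255),(220,200,430,400));print(c.reshape(-1,2).mean(0),circ(w,c,100))
cv2.imwrite('pics/a6.png',cv2.hconcat([w['image'][100:400,120:520],cv2.resize(f['image'][170:320,130:330],(400,300))]))
E
```

```text
[445.07419926  84.14760154 181.64901761] [-0.07756423 -0.07322882  1.00770731]
[320.0887574  248.25443787] (444.5, 86.2, 41.9, 42.0)
```

View pics/a6.png

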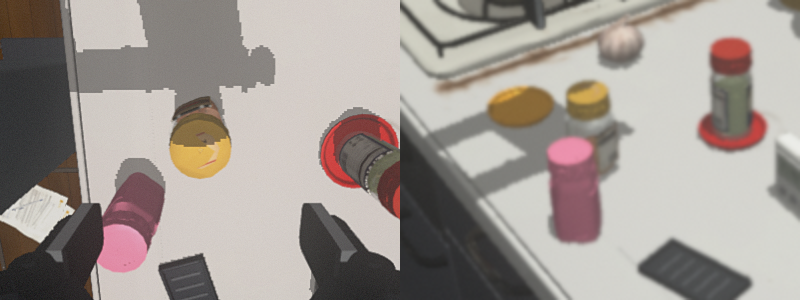

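```bash
python3 - <<'E'
from h import *
import pickle
t,s=pickle.load(open('f0.pkl','rb'))
for f,w in ((t,(295,315,325,345)),(s,(200,238,235,262))):
    c=blob(f,(150,60,150),(178,255,255),w);print(c.reshape(-1,2).mean(0),circ(f,c,100))
E
```

```text
[309.5862069  329.63793103] (382.0, 5.9, 41.8, 45.4)
[214.51923077 245.48076923] (381.6, 2.6, 41.3, 45.4)
```

The pink jar is at (382,4), so it is clear of the fingers. Descending to grasp the pepper jar.

arm_command(
  targets=[
    [0, 0, 0.015, 0, 0, 0],
    [0, 0, 0.025, 0, 0, 0],
    [0, 0, 0.025, 0, 0, 0],
    [0, 0, 0.025, 0, 0, 0],
    [0, 0, 0.02, 0, 0, 0],
    [0, 0, 0.01, 0, 0, 0],
    [0, 0, 0.005, 0, 0, 0],
    [0, 0, 0.005, 0, 0, 0],
    [0, 0, 0, 0, 0, 0],
    [0, 0, 0, 0, 0, 0],
    [0, 0, 0, 0, 0, 0],
  ],
)

```text
clock: 12.43
eef_pos: [444.5, 84.4, 52.6]
tcp_rot: [-3.141, -0.002, -0.0]
contact_force: [-0.2, -0.5, 0.6]
opening: 0.998
```

arm_command(
  targets=[
    [0, 0, 0, 0, 0, 0],
    [0, 0, 0, 0, 0, 0],
    [0, 0, 0, 0, 0, 0],
    [0, 0, 0, 0, 0, 0],
    [0, 0, 0, 0, 0, 0],
    [0, 0, 0, 0, 0, 0],
    [0, 0, 0, 0, 0, 0],
    [0, 0, 0, 0, 0, 0],
    [0, 0, 0, 0, 0, 0],
  ],
  fingers=0.03,
  squeeze=35,
)

```text
clock: 13.18
eef_pos: [444.1, 84.3, 52.4]
tcp_rot: [-3.141, -0.001, 0.0]
contact_force: [-1.3, -1.3, 7.8]
opening: 0.548
```

arm_command(
  targets=[
    [0, 0, -0.005, 0, 0, 0],
    [0, 0, -0.01, 0, 0, 0],
    [0, 0, -0.015, 0, 0, 0],
    [0, 0, -0.015, 0, 0, 0],
    [0, 0, -0.01, 0, 0, 0],
    [0, 0, -0.005, 0, 0, 0],
    [0, 0, 0, 0, 0, 0],
    [0, 0, 0, 0, 0, 0],
  ],
)

```text
clock: 13.85
eef_pos: [443.7, 84.2, 111.9]
tcp_rot: [-3.142, -0.0, 0.0]
contact_force: [-1.2, -0.0, -0.5]
opening: 0.55
```

The opening of 0.55 is wider than expected for a 44 mm jar, so I'll look.

```bash
python3 - <<'E'
from rig import r
from h import *
w=r.grab_frame('wrist');f=r.grab_frame('scene')
cv2.imwrite('pics/a7.png',cv2.hconcat([w['image'][100:400,120:520],cv2.resize(f['image'][150:300,130:330],(400,300))]))
E
```

```text
(no output)
```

View pics/a7.png

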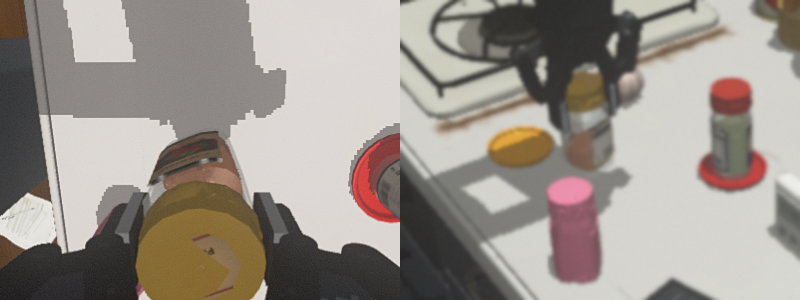

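It is held and hanging straight. Carrying it (−15.5, +146) to the yellow dish.

arm_command(
  targets=[
    [-0.002, -0.01, 0, 0, 0, 0],
    [-0.002, -0.02, 0, 0, 0, 0],
    [-0.003, -0.028, 0, 0, 0, 0],
    [-0.003, -0.028, 0, 0, 0, 0],
    [-0.003, -0.028, 0, 0, 0, 0],
    [-0.002, -0.02, 0, 0, 0, 0],
    [-0.0005, -0.008, 0, 0, 0, 0],
    [0, -0.004, 0, 0, 0, 0],
    [0, 0, 0, 0, 0, 0],
    [0, 0, 0.01, 0, 0, 0],
    [0, 0, 0.015, 0, 0, 0],
    [0, 0, 0.012, 0, 0, 0],
    [0, 0, 0.005, 0, 0, 0],
    [0, 0, 0.003, 0, 0, 0],
    [0, 0, 0.002, 0, 0, 0],
    [0, 0, 0, 0, 0, 0],
    [0, 0, 0, 0, 0, 0],
    [0, 0, 0, 0, 0, 0],
  ],
)

```text
clock: 15.45
eef_pos: [428.6, 230.3, 65.2]
tcp_rot: [-3.141, -0.001, -0.0]
contact_force: [0.6, -1.0, -0.8]
opening: 0.549
```

```bash
python3 - <<'E'
from rig import r
from h import *
s=r.sense();print(s['eef_pos'],s['contact_force'])
w=r.grab_frame('wrist');f=r.grab_frame('scene')
cv2.imwrite('pics/a8.png',cv2.hconcat([w['image'][100:400,120:520],cv2.resize(f['image'][150:300,130:330],(400,300))]))
E
```

```text
[428.57301419 230.31482279  65.24950792] [ 0.59696399 -1.0317087  -0.81515101]
```

View pics/a8.png

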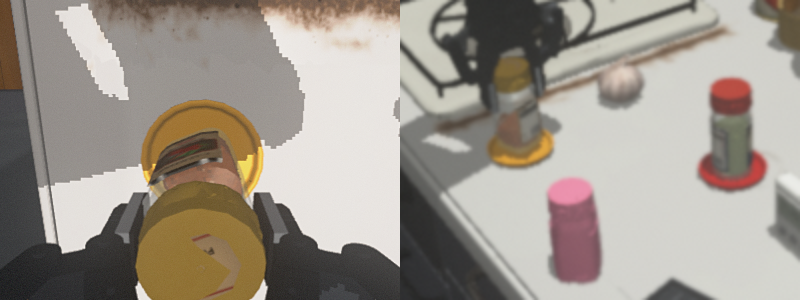

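arm_command(
  targets=[
    [0, 0, 0.002, 0, 0, 0],
    [0, 0, 0.002, 0, 0, 0],
    [0, 0, 0.001, 0, 0, 0],
    [0, 0, 0.001, 0, 0, 0],
    [0, 0, 0, 0, 0, 0],
    [0, 0, 0, 0, 0, 0],
  ],
)

```text
clock: 16.05
eef_pos: [428.1, 230.2, 58.7]
tcp_rot: [3.141, 0.0, 0.0]
contact_force: [-0.1, 1.2, 0.1]
opening: 0.553
```

arm_command(
  targets=[
    [0, 0, 0.001, 0, 0, 0],
    [0, 0, 0.0005, 0, 0, 0],
    [0, 0, 0, 0, 0, 0],
    [0, 0, 0, 0, 0, 0],
  ],
)

```text
clock: 16.38
eef_pos: [428.2, 230.2, 57.2]
tcp_rot: [3.142, 0.0, 0.0]
contact_force: [-0.1, 0.1, -0.5]
opening: 0.551
```

arm_command(
  targets=[
    [0, 0, 0.0005, 0, 0, 0],
    [0, 0, 0.0005, 0, 0, 0],
    [0, 0, 0, 0, 0, 0],
    [0, 0, 0, 0, 0, 0],
  ],
)

```text
clock: 16.72
eef_pos: [428.3, 230.3, 56.5]
tcp_rot: [-3.141, -0.0, -0.0]
contact_force: [-1.3, -1.1, 3.1]
opening: 0.552
```

Contact is just starting. Releasing.

arm_command(
  targets=[
    [0, 0, 0, 0, 0, 0],
    [0, 0, 0, 0, 0, 0],
    [0, 0, 0, 0, 0, 0],
    [0, 0, 0, 0, 0, 0],
    [0, 0, 0, 0, 0, 0],
    [0, 0, 0, 0, 0, 0],
  ],
  fingers=0.07,
)

```text
clock: 17.22
eef_pos: [428.2, 230.2, 56.2]
tcp_rot: [3.142, 0.0, 0.0]
contact_force: [0.2, 0.6, 1.2]
opening: 0.819
```

arm_command(
  targets=[
    [0, 0, -0.01, 0, 0, 0],
    [0, 0, -0.02, 0, 0, 0],
    [0, 0, -0.03, 0, 0, 0],
    [0, 0, -0.03, 0, 0, 0],
    [0, 0, -0.02, 0, 0, 0],
    [0, 0, -0.01, 0, 0, 0],
    [0, 0, 0, 0, 0, 0],
  ],
  fingers=0.0854,
)

```text
clock: 17.8
eef_pos: [429.5, 230.9, 178.8]
tcp_rot: [-3.139, -0.004, -0.0]
contact_force: [-0.1, 0.9, -0.3]
opening: 1.003
```

```bash
python3 - <<'E'
from rig import r
from h import *
s=r.sense();print(s['eef_pos'],s['contact_force'])
w=r.grab_frame('wrist');f=r.grab_frame('scene')
cv2.imwrite('pics/a9.png',cv2.hconcat([w['image'][100:400,120:520],cv2.resize(f['image'][150:300,130:330],(400,300))]))
E
```

```text
[429.46824503 230.89397917 178.84269226] [-0.06791029  0.93614622 -0.2781836 ]
```

View pics/a9.png

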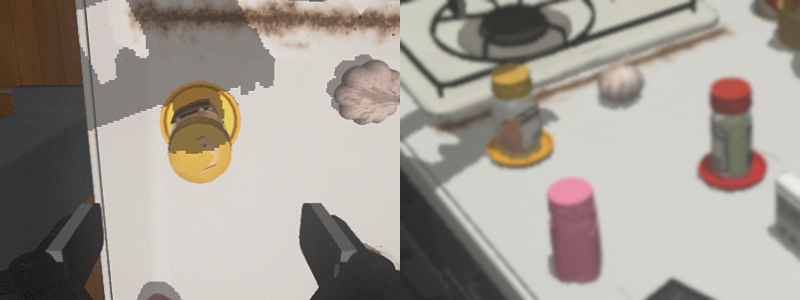

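The pepper jar stands upright in the yellow dish. Now the garlic.

arm_command(
  targets=[
    [0.02, -0.005, 0, 0, 0, 0],
    [0.03, -0.006, 0, 0, 0, 0],
    [0.035, -0.006, 0, 0, 0, 0],
    [0.035, -0.006, 0, 0, 0, 0],
    [0.02, -0.006, 0, 0, 0, 0],
    [0.01, -0.002, 0, 0, 0, 0],
    [0, 0, 0, 0, 0, 0],
    [0, 0, 0, 0, 0, 0],
    [0, 0, 0, 0, 0, 0],
  ],
)

```text
clock: 18.65
eef_pos: [576.3, 260.7, 175.2]
tcp_rot: [3.141, 0.003, 0.0]
contact_force: [-0.1, -0.3, 1.0]
opening: 1.0
```

```bash
python3 - <<'E'
from rig import r
from h import *
s=r.sense();print(s['eef_pos'],s['contact_force'])
w=r.grab_frame('wrist')
c=blob(w,(0,22,60),(18,140,255),(240,200,400,400));print(c.reshape(-1,2).mean(0),circ(w,c,21),circ(w,c,35))
v=w['image'].copy();cv2.drawContours(v,[c],-1,(0,255,0),1)
print(proj(w,[[578.5,261,21],[578.5,261,58]]))
cv2.imwrite('pics/b1.png',v[100:400,120:520])
E
```

```text
[576.33062592 260.68566217 175.23091046] [-0.06310503 -0.26413118  0.96938534]
[324.80729167 226.68229167] (579.5, 261.1, 53.5, 57.1) (579.4, 264.5, 51.0, 54.4)
[[323.54037759 227.13950355]
 [323.78784754 238.02688794]]
```

View pics/b1.png

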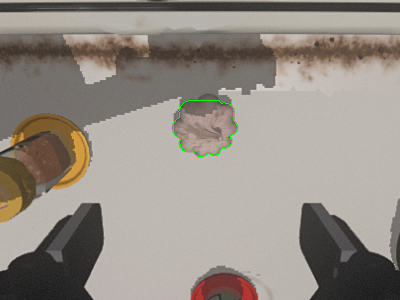

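The garlic is centred under the tool at (579,261). Descending.

arm_command(
  targets=[
    [0.001, 0, 0.015, 0, 0, 0],
    [0, 0, 0.03, 0, 0, 0],
    [0, 0, 0.03, 0, 0, 0],
    [0, 0, 0.03, 0, 0, 0],
    [0, 0, 0.025, 0, 0, 0],
    [0, 0, 0.015, 0, 0, 0],
    [0, 0, 0.01, 0, 0, 0],
    [0, 0, 0.006, 0, 0, 0],
    [0, 0, 0.004, 0, 0, 0],
    [0, 0, 0.003, 0, 0, 0],
    [0, 0, 0.002, 0, 0, 0],
    [0, 0, 0.001, 0, 0, 0],
    [0, 0, 0.001, 0, 0, 0],
    [0, 0, 0, 0, 0, 0],
    [0, 0, 0, 0, 0, 0],
  ],
)

```text
clock: 19.95
eef_pos: [579.4, 261.3, 4.6]
tcp_rot: [-3.141, -0.0, 0.0]
contact_force: [-0.6, 0.1, 0.1]
opening: 1.0
```

arm_command(
  targets=[
    [0, 0, 0.001, 0, 0, 0],
    [0, 0, 0, 0, 0, 0],
    [0, 0, 0, 0, 0, 0],
    [0, 0, 0, 0, 0, 0],
    [0, 0, 0, 0, 0, 0],
    [0, 0, 0, 0, 0, 0],
    [0, 0, 0, 0, 0, 0],
    [0, 0, 0, 0, 0, 0],
    [0, 0, 0, 0, 0, 0],
  ],
  fingers=0.045,
  squeeze=25,
)

```text
clock: 20.7
eef_pos: [579.3, 261.2, 3.7]
tcp_rot: [-3.142, -0.0, 0.0]
contact_force: [-2.0, -1.3, 5.4]
opening: 0.646
```

It holds the garlic at about 55 mm. I'll lift 140 mm.

arm_command(
  targets=[
    [0, 0, -0.005, 0, 0, 0],
    [0, 0, -0.01, 0, 0, 0],
    [0, 0, -0.02, 0, 0, 0],
    [0, 0, -0.025, 0, 0, 0],
    [0, 0, -0.025, 0, 0, 0],
    [0, 0, -0.025, 0, 0, 0],
    [0, 0, -0.015, 0, 0, 0],
    [0, 0, -0.01, 0, 0, 0],
    [0, 0, -0.005, 0, 0, 0],
    [0, 0, 0, 0, 0, 0],
    [0, 0, 0, 0, 0, 0],
  ],
)

```text
clock: 21.62
eef_pos: [578.8, 261.1, 142.7]
tcp_rot: [3.141, 0.001, -0.0]
contact_force: [0.7, -0.2, -0.4]
opening: 0.643
```

```bash
python3 - <<'E'
from rig import r
from h import *
s=r.sense();print(s['eef_pos'],s['opening'])
w=r.grab_frame('wrist');f=r.grab_frame('scene')
cv2.imwrite('pics/b2.png',cv2.hconcat([w['image'][150:450,120:520],cv2.resize(f['image'][100:250,150:350],(400,300))]))
E
```

```text
[578.82024005 261.05667603 142.73799233] 0.6433588140634311
```

View pics/b2.png

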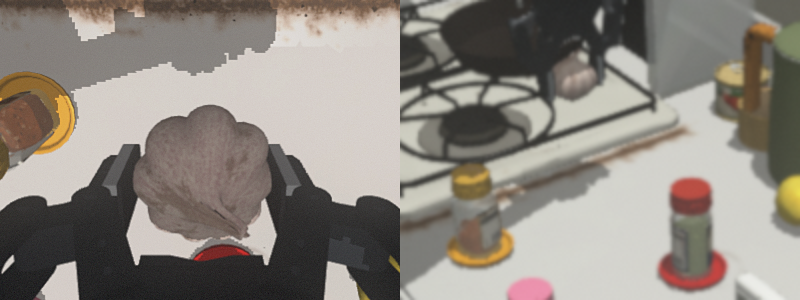

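Garlic held stem up. Moving (−142.5, −534) to the clay dish.

arm_command(
  targets=[
    [-0.003, 0.01, 0, 0, 0, 0],
    [-0.006, 0.02, 0, 0, 0, 0],
    [-0.0095, 0.036, 0, 0, 0, 0],
    [-0.0095, 0.036, 0, 0, 0, 0],
    [-0.0095, 0.036, 0, 0, 0, 0],
    [-0.0095, 0.036, 0, 0, 0, 0],
    [-0.0095, 0.036, 0, 0, 0, 0],
    [-0.0095, 0.036, 0, 0, 0, 0],
    [-0.0095, 0.036, 0, 0, 0, 0],
    [-0.0095, 0.036, 0, 0, 0, 0],
    [-0.0095, 0.036, 0, 0, 0, 0],
    [-0.0095, 0.036, 0, 0, 0, 0],
    [-0.0095, 0.036, 0, 0, 0, 0],
    [-0.0095, 0.036, 0, 0, 0, 0],
    [-0.0095, 0.036, 0, 0, 0, 0],
    [-0.006, 0.02, 0, 0, 0, 0],
    [-0.004, 0.011, 0, 0, 0, 0],
    [0, 0.005, 0, 0, 0, 0],
    [0, 0, 0, 0, 0, 0],
    [0, 0, 0, 0, 0, 0],
  ],
)

```text
clock: 23.38
eef_pos: [436.7, -271.9, 143.0]
tcp_rot: [-3.141, 0.001, 0.0]
contact_force: [-0.3, -0.1, -0.6]
opening: 0.644
```

arm_command(
  targets=[
    [0, 0, 0.01, 0, 0, 0],
    [0, 0, 0.02, 0, 0, 0],
    [0, 0, 0.025, 0, 0, 0],
    [0, 0, 0.025, 0, 0, 0],
    [0, 0, 0.02, 0, 0, 0],
    [0, 0, 0.01, 0, 0, 0],
    [0, 0, 0.005, 0, 0, 0],
    [0, 0, 0, 0, 0, 0],
    [0, 0, 0, 0, 0, 0],
    [0, 0, 0, 0, 0, 0],
  ],
)

```text
clock: 24.22
eef_pos: [437.5, -273.0, 29.3]
tcp_rot: [3.141, -0.001, 0.0]
contact_force: [0.7, 0.6, -0.5]
opening: 0.645
```

```bash
python3 - <<'E'
from rig import r
from h import *
s=r.sense();print(s['eef_pos'],s['opening'],s['contact_force'])
w=r.grab_frame('wrist');f=r.grab_frame('scene')
cv2.imwrite('pics/b3.png',cv2.hconcat([w['image'][150:450,120:520],cv2.resize(f['image'][270:420,230:430],(400,300))]))
E
```

```text
[ 437.50345698 -273.04907325   29.27235238] 0.6448542996769453 [ 0.72101668  0.55678804 -0.4791358 ]
```

View pics/b3.png

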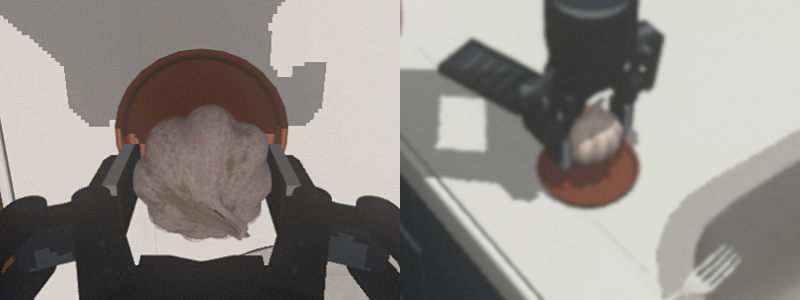

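Centred. Lowering slowly.

arm_command(
  targets=[
    [0, 0, 0.004, 0, 0, 0],
    [0, 0, 0.005, 0, 0, 0],
    [0, 0, 0.004, 0, 0, 0],
    [0, 0, 0.003, 0, 0, 0],
    [0, 0, 0.002, 0, 0, 0],
    [0, 0, 0.001, 0, 0, 0],
    [0, 0, 0, 0, 0, 0],
    [0, 0, 0, 0, 0, 0],
    [0, 0, 0, 0, 0, 0],
  ],
)

```text
clock: 25.07
eef_pos: [436.8, -272.9, 9.4]
tcp_rot: [3.142, -0.0, -0.0]
contact_force: [0.4, -0.1, -0.4]
opening: 0.642
```

arm_command(
  targets=[
    [0, 0, 0.0005, 0, 0, 0],
    [0, 0, 0.0005, 0, 0, 0],
    [0, 0, 0, 0, 0, 0],
    [0, 0, 0, 0, 0, 0],
  ],
)

```text
clock: 25.4
eef_pos: [436.7, -272.8, 8.3]
tcp_rot: [3.142, -0.0, 0.0]
contact_force: [-0.5, 0.9, -0.8]
opening: 0.643
```

arm_command(
  targets=[
    [0, 0, 0.0005, 0, 0, 0],
    [0, 0, 0.0005, 0, 0, 0],
    [0, 0, 0, 0, 0, 0],
    [0, 0, 0, 0, 0, 0],
  ],
)

```text
clock: 25.73
eef_pos: [436.8, -272.8, 7.7]
tcp_rot: [3.142, -0.0, 0.0]
contact_force: [-1.5, 0.6, 5.6]
opening: 0.646
```

Contact. Releasing gently and lifting.

arm_command(
  targets=[
    [0, 0, 0, 0, 0, 0],
    [0, 0, 0, 0, 0, 0],
    [0, 0, 0, 0, 0, 0],
    [0, 0, 0, 0, 0, 0],
    [0, 0, 0, 0, 0, 0],
    [0, 0, 0, 0, 0, 0],
  ],
  fingers=0.08,
)

```text
clock: 26.23
eef_pos: [436.7, -272.7, 7.2]
tcp_rot: [-3.142, 0.0, -0.0]
contact_force: [0.9, -0.5, 0.8]
opening: 0.935
```

arm_command(
  targets=[
    [0, 0, -0.005, 0, 0, 0],
    [0, 0, -0.015, 0, 0, 0],
    [0, 0, -0.02, 0, 0, 0],
    [0, 0, -0.03, 0, 0, 0],
    [0, 0, -0.03, 0, 0, 0],
    [0, 0, -0.03, 0, 0, 0],
    [0, 0, -0.03, 0, 0, 0],
    [0, 0, -0.01, 0, 0, 0],
    [0, 0, 0, 0, 0, 0],
    [0, 0, 0, 0, 0, 0],
  ],
  fingers=0.0854,
)

```text
clock: 27.07
eef_pos: [436.6, -272.7, 177.2]
tcp_rot: [3.141, -0.001, 0.0]
contact_force: [0.2, 0.0, -0.8]
opening: 1.0
```

```bash
python3 - <<'E'
from rig import r
from h import *
s=r.sense();print(s['eef_pos'],s['opening'],s['contact_force'])
w=r.grab_frame('wrist');f=r.grab_frame('scene')
cv2.imwrite('pics/b4.png',cv2.hconcat([w['image'][100:400,120:520],cv2.resize(f['image'][270:420,230:430],(400,300))]))
E
```

```text
[ 436.62710117 -272.74440201  177.23562707] 0.9995622979789581 [ 0.16594396  0.03521702 -0.8300443 ]
```

View pics/b4.png

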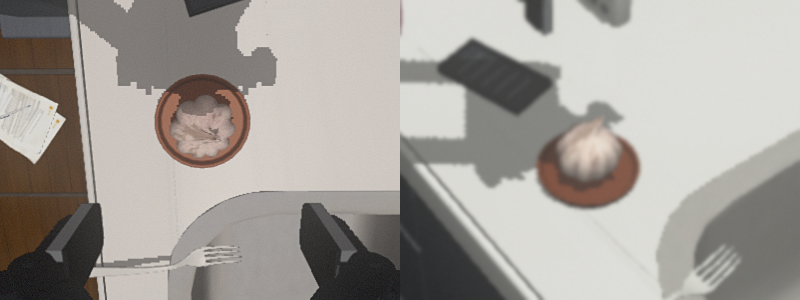

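The garlic stands stem up in the clay dish. Now the timer.

arm_command(
  targets=[
    [0.01, -0.013, 0, 0, 0, 0],
    [0.02, -0.025, 0, 0, 0, 0],
    [0.025, -0.029, 0, 0, 0, 0],
    [0.025, -0.029, 0, 0, 0, 0],
    [0.025, -0.029, 0, 0, 0, 0],
    [0.025, -0.028, 0, 0, 0, 0],
    [0.012, -0.014, 0, 0, 0, 0],
    [0.005, -0.006, 0, 0, 0, 0],
    [0, 0, 0, 0, 0, 0],
    [0, 0, 0, 0, 0, 0],
    [0, 0, 0, 0, 0, 0],
  ],
)

```text
clock: 28.08
eef_pos: [582.4, -100.7, 176.4]
tcp_rot: [3.142, 0.002, -0.001]
contact_force: [-0.4, -0.0, -1.0]
opening: 0.999
```

```bash
python3 - <<'E'
from rig import r
from h import *
s=r.sense();print(s['eef_pos'],s['tcp_rot'])
w=r.grab_frame('wrist');cv2.imwrite('pics/b5.png',w['image'])
h=cv2.cvtColor(w['image'],cv2.COLOR_BGR2HSV)
print(h[255,290:355,2],h[200:300:3,322,2])
E
```

```text
[ 582.39748129 -100.73864189  176.44525486] [ 3.14152607e+00  1.92869659e-03 -7.77980614e-04]
[180 177 181 176 178 177 182 179 177 178 177 178 180 178 180 179 180 177
 161 157 152 132 156 175 191 194 199 198 201 199 200 203 200 199 197 203
 200 200 200 197 201 201 202 202 198 171 146 153 150 168 180 176 179 179
 176 179 177 176 176 178 183 176 175 180 179] [133 134 133 134 134 133 133 131 134 131 132 203 201 201 202 202 201 199
 202 199 200 199 198 202 202 201 198 155 180 179 178 177 177 176]
```

View pics/b5.png

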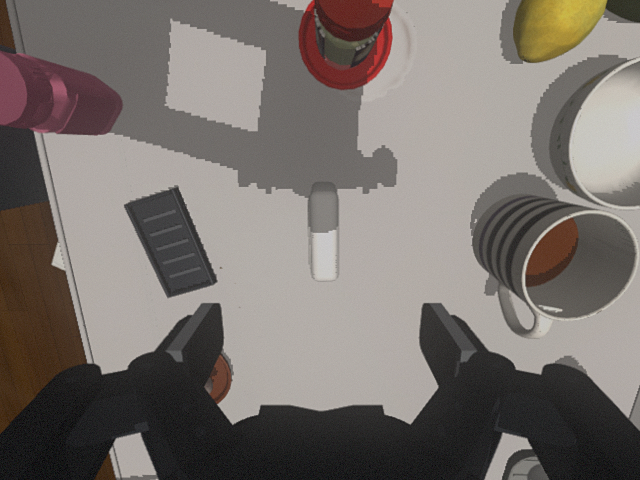

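```bash
python3 - <<'E'
from rig import r
from h import *
w=r.grab_frame('wrist')
c=blob(w,(0,0,189),(180,255,255),(300,225,350,290))
p=c.reshape(-1,2); q=plane(w,p,75)[:,:2].astype(np.float32);print(len(p),p.min(0),p.max(0),cv2.minAreaRect(q))
# long sides
for side in (0,1):
    pts=[]
    for y in range(238,272,2):
        xs=p[p[:,1]==y,0]; pts.append((xs.min() if side==0 else xs.max(),y))
    Q=plane(w,pts,75);a=np.polyfit(Q[:,1],Q[:,0],1);print('side',Q[:,0].mean(),'slope dx/dy',a[0])
print('far/near ends',plane(w,[[323,181.5],[325,281.5]],75))
g=cv2.cvtColor(w['image'],cv2.COLOR_BGR2GRAY); print(g[174:190,322])
c=blob(w,(0,0,0),(180,120,110),(118,180,222,302));q=plane(w,c.reshape(-1,2),10)[:,:2].astype(np.float32);print('tray',cv2.minAreaRect(q))
E
```

```text
132 [313 230] [334 279] ((584.7025146484375, -109.76447296142578), (15.827985763549805, 39.626380920410156), 0.5541094541549683)
side 577.3069822003208 slope dx/dy 0.00036359346759279304
side 592.6083816273768 slope dx/dy -0.009675831832423253
far/near ends [[ 584.15462593  -53.89447057   75.        ]
 [ 585.74720791 -131.64360993   75.        ]]
[108 112 107 106 108 107 109  96  88  89  96  93  94  99 100  98]
tray ((438.4620361328125, -119.82637786865234), (56.14580154418945, 101.03177642822266), 17.061376571655273)
```

The wrist view shows the timer top at (313–335, 181–281) and the tray at (171,243). The timer centre is about (584.5,−98), nearly square to the world axes. Descending to grip across its thickness.

arm_command(
  targets=[
    [0.001, -0.001, 0.015, 0, 0, 0],
    [0, 0, 0.025, 0, 0, 0],
    [0, 0, 0.03, 0, 0, 0],
    [0, 0, 0.03, 0, 0, 0],
    [0, 0, 0.02, 0, 0, 0],
    [0, 0, 0.015, 0, 0, 0],
    [0, 0, 0.008, 0, 0, 0],
    [0, 0, 0.004, 0, 0, 0],
    [0, 0, 0.002, 0, 0, 0],
    [0, 0, 0, 0, 0, 0],
    [0, 0, 0, 0, 0, 0],
    [0, 0, 0, 0, 0, 0],
  ],
)

```text
clock: 29.18
eef_pos: [585.4, -98.9, 29.3]
tcp_rot: [3.141, -0.002, -0.0]
contact_force: [0.1, 0.9, -0.4]
opening: 1.001
```

arm_command(
  targets=[
    [0, 0, 0, 0, 0, 0],
    [0, 0, 0, 0, 0, 0],
    [0, 0, 0, 0, 0, 0],
    [0, 0, 0, 0, 0, 0],
    [0, 0, 0, 0, 0, 0],
    [0, 0, 0, 0, 0, 0],
    [0, 0, 0, 0, 0, 0],
    [0, 0, 0, 0, 0, 0],
    [0, 0, 0, 0, 0, 0],
    [0, 0, 0, 0, 0, 0],
    [0, 0, 0, 0, 0, 0],
    [0, 0, 0, 0, 0, 0],
  ],
  fingers=0.012,
  squeeze=35,
)

```text
clock: 30.18
eef_pos: [584.8, -98.7, 28.4]
tcp_rot: [3.142, -0.0, 0.0]
contact_force: [-1.4, 0.3, 4.3]
opening: 0.257
```

arm_command(
  targets=[
    [0, 0, -0.005, 0, 0, 0],
    [0, 0, -0.01, 0, 0, 0],
    [0, 0, -0.015, 0, 0, 0],
    [0, 0, -0.015, 0, 0, 0],
    [0, 0, -0.01, 0, 0, 0],
    [0, 0, -0.005, 0, 0, 0],
    [0, 0, 0, 0, 0, 0],
    [0, 0, 0, 0, 0, 0],
    [0, 0, 0, 0, 0, 0],
  ],
)

```text
clock: 30.93
eef_pos: [584.2, -98.7, 87.7]
tcp_rot: [-3.141, 0.001, 0.0]
contact_force: [-0.4, -0.2, -1.0]
opening: 0.255
```

```bash
python3 - <<'E'
from rig import r
from h import *
s=r.sense();print(s['eef_pos'],s['tcp_rot'])
w=r.grab_frame('wrist');f=r.grab_frame('scene')
cv2.imwrite('pics/b6.png',cv2.hconcat([w['image'][150:450,120:520],cv2.resize(f['image'][200:350,230:430],(400,300))]))
E
```

```text
[584.17291145 -98.67762859  87.65276357] [-3.14145883e+00  1.04388322e-03  7.76091368e-05]
```

View pics/b6.png

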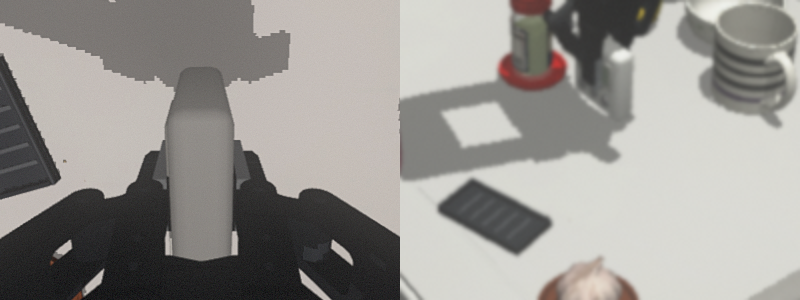

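Held at about 22 mm and upright. Carrying to the tray, then turning +0.298 rad.

arm_command(
  targets=[
    [-0.01, 0.002, 0, 0, 0, 0],
    [-0.02, 0.003, 0, 0, 0, 0],
    [-0.025, 0.005, 0, 0, 0, 0],
    [-0.028, 0.005, 0, 0, 0, 0],
    [-0.028, 0.005, 0, 0, 0, 0],
    [-0.022, 0.003, 0, 0, 0, 0],
    [-0.01, 0.002, 0, 0, 0, 0],
    [-0.005, 0, 0, 0, 0, 0],
    [0, 0, 0, 0, 0, -0.05],
    [0, 0, 0, 0, 0, -0.07],
    [0, 0, 0, 0, 0, -0.08],
    [0, 0, 0, 0, 0, -0.06],
    [0, 0, 0, 0, 0, -0.038],
    [0, 0, 0.01, 0, 0, 0],
    [0, 0, 0.015, 0, 0, 0],
    [0, 0, 0.005, 0, 0, 0],
    [0, 0, 0, 0, 0, 0],
    [0, 0, 0, 0, 0, 0],
    [0, 0, 0, 0, 0, 0],
  ],
)

```text
clock: 32.62
eef_pos: [437.1, -123.8, 58.4]
tcp_rot: [3.141, -0.0, 0.298]
contact_force: [-0.5, -0.1, -1.3]
opening: 0.254
```

```bash
python3 - <<'E'
from rig import r
from h import *
s=r.sense();print(s['eef_pos'],s['tcp_rot'])
w=r.grab_frame('wrist');f=r.grab_frame('scene');t=r.grab_frame('top')
cv2.imwrite('pics/b7.png',cv2.hconcat([w['image'][150:450,120:520],cv2.resize(f['image'][220:345,205:372],(400,300))]))
cv2.imwrite('pics/b7t.png',cv2.resize(t['image'][260:340,310:420],(550,400)))
E
```

```text
[ 437.07530653 -123.81282858   58.44173767] [ 3.14146401e+00 -2.40423075e-04  2.97653116e-01]
```

View pics/b7.png

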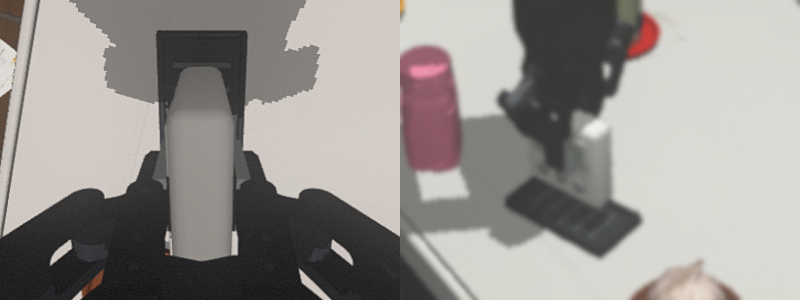

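View pics/b7t.png

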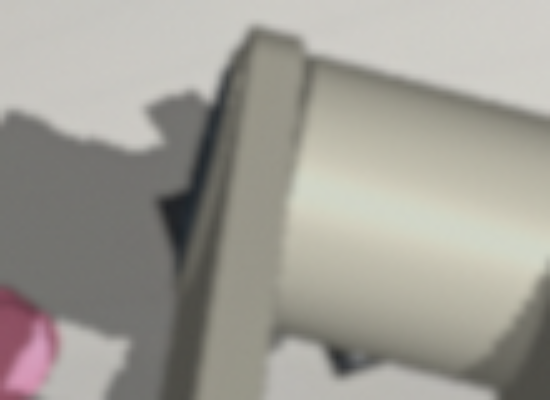

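```bash
python3 - <<'E'
from rig import r
from h import *
s=r.sense();w=r.grab_frame('wrist')
c=blob(w,(0,0,0),(180,255,70),(270,170,375,250));x,y,a,b=cv2.boundingRect(c);print(x,y,a,b)
T=Ro.from_euler('xyz',s['tcp_rot']).as_matrix()
P=plane(w,[[x,181],[x+a,181],[x+a/2,y]],10);print(P.round(1));print((T.T@(P-s['eef_pos']).T).T.round(1))
# timer far bottom end corners (crop 180,68 / 220,68)
Q=plane(w,[[298,219],[342,219]],31);print((T.T@(Q-s['eef_pos']).T).T.round(1))
f=r.grab_frame('scene');cv2.imwrite('pics/b8.png',cv2.resize(f['image'][255:335,240:320],(600,600),interpolation=cv2.INTER_CUBIC))
E
```

```text
276 180 91 70
[[397.4 -80.9  10. ]
 [446.6 -65.8  10. ]
 [421.8 -72.8  10. ]]
[[-25.4 -52.8  48.7]
 [ 26.1 -52.7  48.7]
 [  0.3 -53.3  48.7]]
[[-11.9 -35.4  27.7]
 [ 11.  -35.4  27.7]]
```

View pics/b8.png

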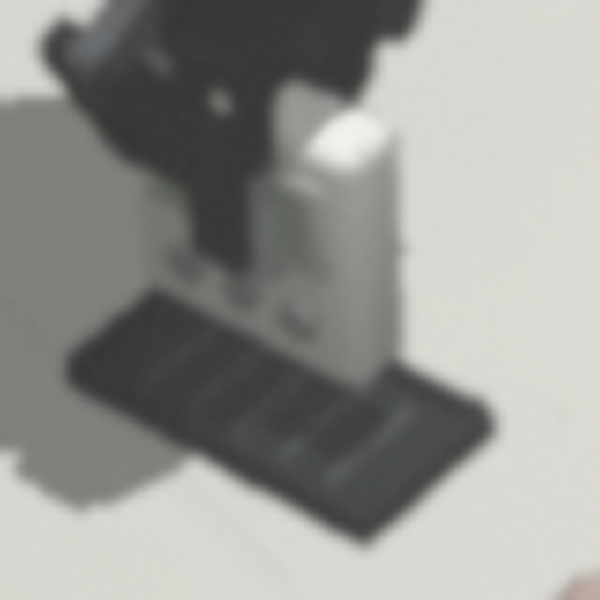

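The wrist check gives a tray width of 51.5 mm (52 expected). The tray centre is 3 mm toward −y in the tool frame and the timer is centred within 0.6 mm. I'll shift −3 mm in y and lower.

arm_command(
  targets=[
    [0.0005, -0.001, 0, 0, 0, 0],
    [0, -0.002, 0, 0, 0, 0],
    [0, 0, 0.004, 0, 0, 0],
    [0, 0, 0.005, 0, 0, 0],
    [0, 0, 0.005, 0, 0, 0],
    [0, 0, 0.004, 0, 0, 0],
    [0, 0, 0.003, 0, 0, 0],
    [0, 0, 0.001, 0, 0, 0],
    [0, 0, 0.001, 0, 0, 0],
    [0, 0, 0, 0, 0, 0],
    [0, 0, 0, 0, 0, 0],
    [0, 0, 0, 0, 0, 0],
  ],
)

```text
clock: 33.87
eef_pos: [436.4, -120.8, 35.4]
tcp_rot: [3.141, -0.0, 0.298]
contact_force: [-0.0, -1.0, -1.3]
opening: 0.251
```

arm_command(
  targets=[
    [0, 0, 0.0005, 0, 0, 0],
    [0, 0, 0.0005, 0, 0, 0],
    [0, 0, 0, 0, 0, 0],
    [0, 0, 0, 0, 0, 0],
  ],
)

```text
clock: 34.2
eef_pos: [436.3, -120.8, 34.3]
tcp_rot: [3.142, -0.0, 0.298]
contact_force: [0.3, -0.7, -0.4]
opening: 0.252
```

arm_command(
  targets=[
    [0, 0, 0.0005, 0, 0, 0],
    [0, 0, 0.0005, 0, 0, 0],
    [0, 0, 0, 0, 0, 0],
    [0, 0, 0, 0, 0, 0],
  ],
)

```text
clock: 34.53
eef_pos: [436.2, -120.8, 33.2]
tcp_rot: [-3.141, 0.0, 0.298]
contact_force: [-0.4, -0.3, -1.3]
opening: 0.254
```

arm_command(
  targets=[
    [0, 0, 0.0005, 0, 0, 0],
    [0, 0, 0, 0, 0, 0],
    [0, 0, 0, 0, 0, 0],
  ],
)

```text
clock: 34.78
eef_pos: [436.3, -120.7, 32.8]
tcp_rot: [-3.142, 0.0, 0.298]
contact_force: [0.8, -0.0, -2.0]
opening: 0.254
```

arm_command(
  targets=[
    [0, 0, 0.0005, 0, 0, 0],
    [0, 0, 0.0005, 0, 0, 0],
    [0, 0, 0, 0, 0, 0],
    [0, 0, 0, 0, 0, 0],
  ],
)

```text
clock: 35.12
eef_pos: [436.4, -120.8, 32.4]
tcp_rot: [3.142, -0.0, 0.298]
contact_force: [-2.9, 1.0, 10.8]
opening: 0.259
```

Contact. Releasing and lifting.

arm_command(
  targets=[
    [0, 0, -0.0005, 0, 0, 0],
    [0, 0, 0, 0, 0, 0],
    [0, 0, 0, 0, 0, 0],
    [0, 0, 0, 0, 0, 0],
    [0, 0, 0, 0, 0, 0],
    [0, 0, 0, 0, 0, 0],
  ],
  fingers=0.06,
)

```text
clock: 35.62
eef_pos: [436.3, -120.8, 32.2]
tcp_rot: [-3.142, 0.0, 0.298]
contact_force: [-0.4, -0.8, 0.8]
opening: 0.706
```

arm_command(
  targets=[
    [0, 0, -0.005, 0, 0, 0],
    [0, 0, -0.015, 0, 0, 0],
    [0, 0, -0.02, 0, 0, 0],
    [0, 0, -0.03, 0, 0, 0],
    [0, 0, -0.03, 0, 0, 0],
    [0, 0, -0.03, 0, 0, 0],
    [0, 0, -0.02, 0, 0, 0],
    [0, 0, -0.01, 0, 0, 0],
    [0, 0, 0, 0, 0, 0],
    [0, 0, 0, 0, 0, 0],
  ],
)

```text
clock: 36.45
eef_pos: [436.1, -120.7, 192.0]
tcp_rot: [3.141, -0.0, 0.298]
contact_force: [-0.3, 0.2, 0.2]
opening: 0.701
```

```bash
python3 - <<'E'
from rig import r
from h import *
s=r.sense();print(s['eef_pos'],s['opening'],s['contact_force'])
w=r.grab_frame('wrist');f=r.grab_frame('scene')
cv2.imwrite('pics/b9.png',cv2.hconcat([w['image'][100:400,120:520],cv2.resize(f['image'][220:370,180:380],(400,300))]))
E
```

```text
[ 436.13282989 -120.71824488  192.02414938] 0.7006612511939008 [-0.3236687   0.2340935   0.23364181]
```

View pics/b9.png

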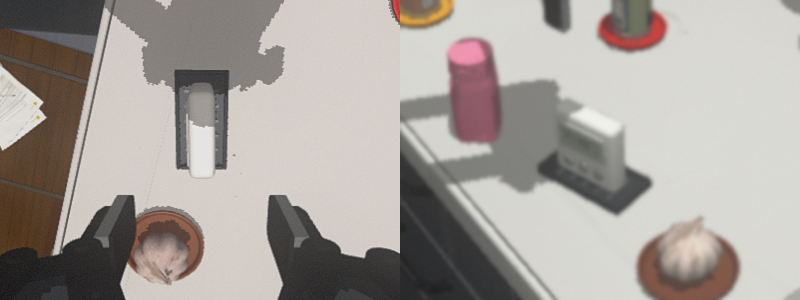

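The timer stands lengthways in the tray. I'll clear the view for a final check.

arm_command(
  targets=[
    [-0.001, -0.015, 0, 0, 0, 0],
    [-0.002, -0.03, 0, 0, 0, 0],
    [-0.002, -0.038, 0, 0, 0, 0],
    [-0.002, -0.038, 0, 0, 0, 0],
    [-0.002, -0.038, 0, 0, 0, 0],
    [-0.002, -0.038, 0, 0, 0, 0],
    [-0.002, -0.038, 0, 0, 0, 0],
    [-0.002, -0.038, 0, 0, 0, 0],
    [-0.002, -0.038, 0, 0, 0, 0],
    [-0.002, -0.038, 0, 0, 0, 0],
    [-0.002, -0.038, 0, 0, 0, 0],
    [-0.002, -0.038, 0, 0, 0, 0],
    [-0.002, -0.038, 0, 0, 0, 0],
    [-0.002, -0.038, 0, 0, 0, 0],
    [-0.002, -0.038, 0, 0, 0, 0],
    [-0.002, -0.038, 0, 0, 0, 0],
    [-0.002, -0.03, 0, 0, 0, 0],
    [-0.001, -0.015, 0, 0, 0, 0],
    [0, 0, 0, 0, 0, 0],
    [0, 0, 0, 0, 0, 0],
  ],
)

```text
clock: 38.22
eef_pos: [220.7, 462.9, 190.8]
tcp_rot: [3.139, 0.002, 0.299]
contact_force: [-0.3, -0.8, -0.7]
opening: 0.705
```

```bash
python3 - <<'E'
from rig import r
from h import *
s=r.sense();print(s['eef_pos'],s['contact_force'])
t=r.grab_frame('top');f=r.grab_frame('scene')
cv2.imwrite('pics/d1.png',cv2.resize(t['image'][130:360,170:480],(800,594)));cv2.imwrite('pics/d2.png',cv2.resize(f['image'][150:400,150:450],(720,600)))
def show(n,F,c,z):
    q=plane(F,c.reshape(-1,2),z)[:,:2].astype(np.float32); print(n,'px',c.reshape(-1,2).mean(0).round(1),circ(F,c,z),[np.round(v,1) for v in cv2.minAreaRect(q)])
h=cv2.cvtColor(t['image'],cv2.COLOR_BGR2HSV)
show('timer top',t,blob(t,(0,0,207),(180,60,255),(335,275,395,325)),80)
show('timer sc',f,blob(f,(0,0,218),(180,60,255),(240,250,310,330)),80)
show('garlic top',t,blob(t,(0,15,165),(180,70,255),(405,280,452,325)),30)
E
```

```text
[220.70390231 462.86005642 190.7920792 ] [-0.32011917 -0.75555225 -0.69255754]
timer top px [366.2 303.7] (434.7, -119.4, 12.6, 78.1) [array([ 434.5, -118.8]), array([13.1, 62.1]), np.float64(17.0)]
timer sc px [274.  277.5] (434.5, -125.2, 16.3, 83.9) [array([ 434.5, -123.5]), array([16.5, 66.2]), np.float64(17.5)]
garlic top px [436.8 302. ] (434.5, -286.3, 15.7, 35.3) [array([ 435.7, -287.1]), array([14.7, 32.9]), np.float64(77.7)]
```

View pics/d1.png

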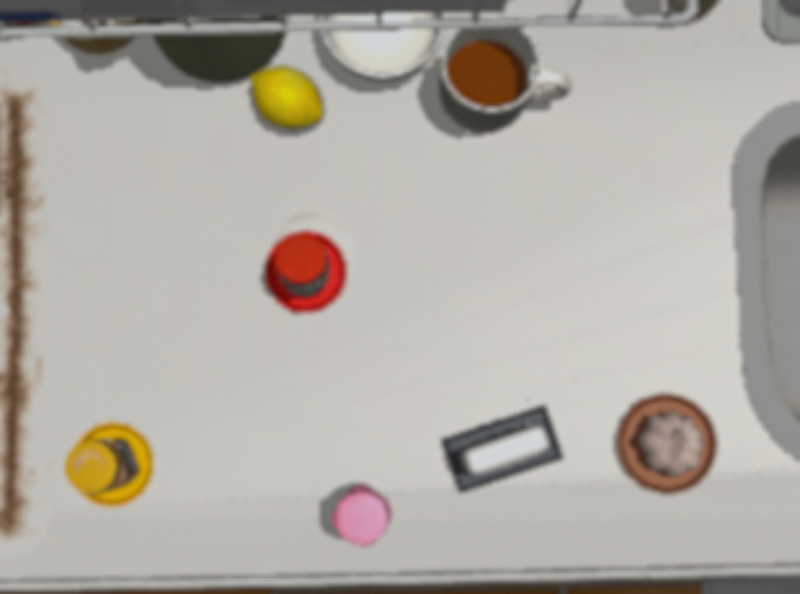

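View pics/d2.png

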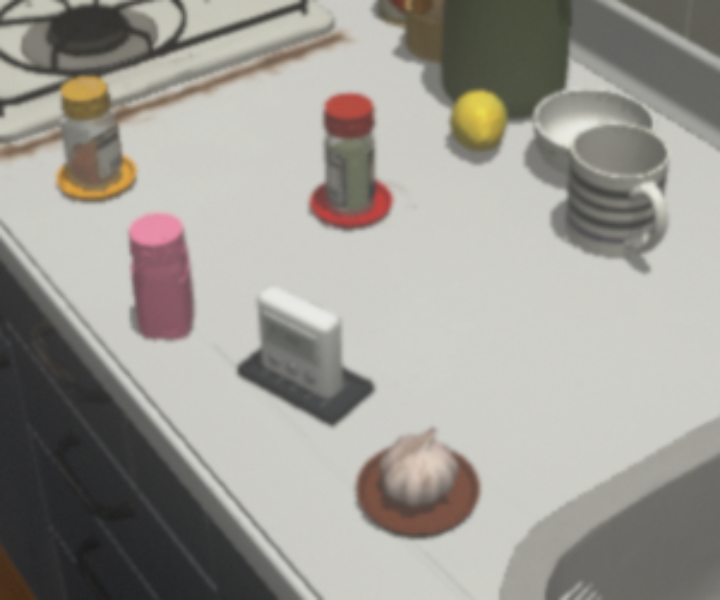

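```bash
python3 - <<'E'
from rig import r
from h import *
t=r.grab_frame('top');f=r.grab_frame('scene')
print('y top',plane(t,[[206.0,310.0]],104),'scene',plane(f,[[150+86/2.4,150+92/2.4]],104))
print('r top',plane(t,[[286.6,230.7]],112),'scene',plane(f,[[150+349/2.4,150+109/2.4]],112))
E
```

```text
y top [[428.42098687 228.1402112  104.        ]] scene [[427.27370909 219.95545058 104.        ]]
r top [[595.80854761  51.85709857 112.        ]] scene [[597.01800955  44.25165714 112.        ]]
```

```bash
python3 - <<'E'
from rig import r
from h import *
f=r.grab_frame('scene')
c=blob(f,(12,90,165),(32,255,255),(170,178,203,202));print(c.reshape(-1,2).mean(0),circ(f,c,104))
c=blob(f,(0,110,150),(10,255,255),(280,186,310,212),1);print(c.reshape(-1,2).mean(0),circ(f,c,112))
v=cv2.cvtColor(f['image'],cv2.COLOR_BGR2HSV)[:,:,2];print(v[180:210,185],v[185:215,295])
a=f['image'][175:245,165:215];b=f['image'][180:250,270:320]
cv2.imwrite('pics/d3.png',cv2.resize(cv2.hconcat([a,b]),(800,560),interpolation=cv2.INTER_CUBIC))
E
```

```text
[184.5 186.5] (428.4, 228.9, 37.8, 39.3)
[294.7804878  193.95121951] (599.8, 50.3, 35.9, 39.5)
[ 70 113 176 193 195 197 198 201 201 201 199 175 133 117 116 115 117 119
 118 119 135 147 149 148 138 131 130 129 127 124] [203 204 202 195 184 180 179 181 182 181 181 181 180 172 148 117 108 115
 117 110 105 104 113 120 124 128 125 119 113 113]
```

View pics/d3.png

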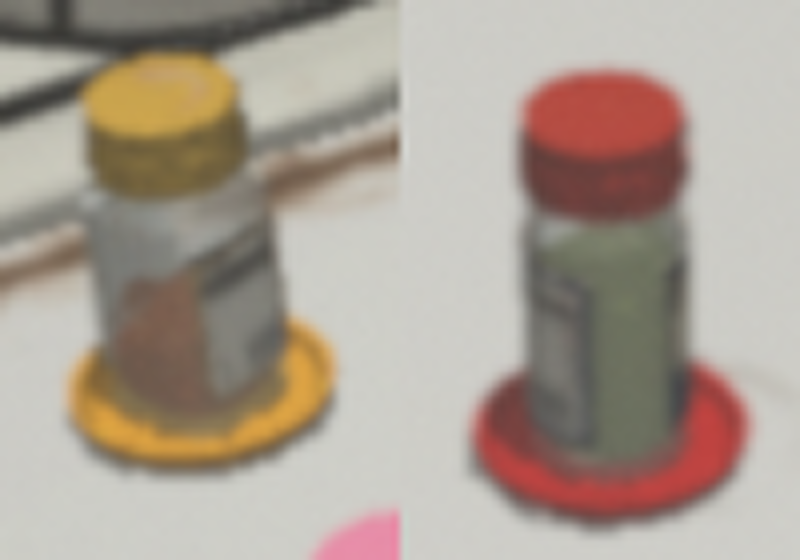

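The scene view puts the lids at (428.4,228.9) over the yellow dish (427.7,227.4) and (599.8,50.3) over the red dish (600.0,50.3). Both are upright and centred, so I'll hand in.

```bash
python3 - <<'E'
from rig import r
print(r.sense()['clock']); print(r.sign_off())
E
```

```text
38.4667
the job is handed in; nothing more can be done
None
```

I put all four things in their places in the order asked (red jar, pepper jar, garlic, timer) and handed in at 38.5 s. The arm was clear and touching nothing. I had no verdict back.

**Last checks that agreed:**
- **Jars:** both stand upright, with their lids within about 2 mm of their dish centres in the scene view.
- **Garlic:** it stands stem up in the clay dish. I judged its centring by eye, because my last colour measurement of it caught only part of the bulb.
- **Timer:** it stands lengthways in the tray, at 17.0° against the tray's 17.05°, about 2 mm off centre in the top view.
- **Mug, lemon and pink jar:** in the pictures they look unmoved.

**What disagreed:**
- **Cameras:** the top and scene cameras differed by 3–5 mm in y throughout, so I mostly moved by differences or averages. For the tray the gap was about 7.5 mm, probably shadow, and I corrected it with the wrist camera.
- **Pepper jar grip:** the gripper read about 47 mm on a 44 mm jar, but the jar hung straight.
- **Rough lid estimates:** before the final measurement, lid centres read off enlarged pictures by eye came out 4–8 mm off. The colour-mask measurement replaced them.

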